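# Pack the steaming trays on their post carrier and the valve weights in the tilt-out bin

### The arm

A 7-joint arm with a two-finger parallel gripper is mounted at the origin on the work surface. World frame = base frame: x ahead of the robot, y to its left, z up, the work surface at z = 0. Lengths are in m, angles in rad, forces in N, time in s.
With the tool pointing down it reaches from about 0.4 to 0.85 m from the base axis. Payload 10.4 kg.
Tool frame: the origin (TCP) lies on the centre line of the jaws, within the pads' length; the fingertips stand r.tip_extent ahead of it and the grasp point (between the pads) lies 3 mm ahead of it (r.tip_extent is the distance from the TCP to the fingertips, in m); z points along the fingers, y is the direction in which the jaws open and shut (so a half turn about z gives the same grasp; the last joint's range is limited). The gripper opens to 87 mm and grips with 3 to 60 N. Pads are 19 mm wide; open, the fingers measure 117 mm over their backs; the gripper's body (75 mm by 190 mm) begins 51 mm behind the grasp point.
Start: joints at [1.185, 0.332, -0.065, 1.46, 0.022, 1.35, -0.088], TCP at [0.222, -0.584, 0.245] pointing down, gripper open.
Joint ranges: [-2.6, 2.6], [-0.5, 2.12], [-1.47, 1.34], [0.16, 2.42], [-1.27, 4.41], [0.06, 2.06], [-2.6, 2.6]. Speed limits (rad/s): [2.22, 2.22, 2.79, 2.79, 3.14, 3.14, 3.14].

### API

Orientations are given as a unit quaternion [x, y, z, w].
In Python, from bench import r gives the robot as it stands. The module is installed in compiled form; this text tells all that it offers.
- The arm moves only by the shell command python3 -m jog 'ROWS' [FORCE]. ROWS is JSON, a list of rows, each a list of 5 numbers: the shift along the tool's x, y, z in cm, then the turn about the tool's z in rad, then the closure, from 0 (fully open) to 1 (shut). A call has exactly 10 rows; each row shifts and turns the pose as measured when the row begins, along the tool's axes as they then stand; what a row does not reach is not made up. A row lasts 1/10 s, in which the tool goes at most 50 mm and 8.59 degrees, less where a joint would pass 70% of its speed; a pose out of reach is approached as far as the arm can. A call with a gripper value outside its range is refused whole. The fingers move at their own pace and stop on an object; FORCE is the grip in N (left out, the last holds). Time passes only in rows, so rows that do not move let the fingers close, or fill a call up. It gives the time, the measured TCP pose, the force and the opening at its end, in the units of the state.
- r.read_state(): the state, without advancing time (a new reading comes with each control period).
- r.camera(name): name is "scene" or "top" or "wrist"; returns a dict with "pixels" (400x640x3 uint8, red, green, blue), "fx", "fy", "cx", "cy" (pixels), "camera_from_world" (4x4, takes a point from world to camera coordinates). Camera axes: x right, y up, looking along -z (the intrinsics and any distortion apply to the point x, -y, -z); pixel columns grow to the right and rows downward; lengths in m; the calibration is good to about 2 mm. A picture is of the moment at which its call begins. There is no depth.
- r.close_job(): hands the job in, once; it reports no verdict.
The state is a dict: "time": time; "joint_positions": joint angles; "joint_vel": joint speeds; "joint_torque": joint torques, N m; "ee_pos": TCP position; "eef_rot": TCP orientation; "ft_force": force on the tool from outside, world axes, zero at the start; "torque": the same for the moment, N m; "width": finger opening in m.
Only numpy, scipy, OpenCV 4.12 (cv2) and the standard library are available. Lean on these libraries where they do the work, as an engineer would, in place of code of your own. Each camera call takes 0.05 s, during which the arm holds its last target. There are 200 camera calls.

### The job

Pack away the pressure cooker's steaming set: lower the deep tray over the four posts of the carrier until it is fully down, lay the separator sheet flat on top of it, then lower the shallow tray over the same posts on top until it is fully down too. Press the button on top of the tilt-out bin so that the bin springs open, put every spare valve weight standing about on the table into it, and push the bin shut until it latches (trays and bin may be done in either order). Leave all the other kitchen things where they are.

Things in the scene. Friction and masses are not known exactly. Their poses are not given: they have to be found in the camera images.
- carrier: Fixed aluminium base plate, 130 (x) by 160 (y) by 16 mm, with four upright round steel posts 10 mm in diameter at x = +-45, y = +-60 mm, their pointed tips 120 mm (cylinders 112 mm) above the table. Origin: centre of its underside, on the table; z up. The deep tray stands on the plate, the shallow tray's sleeves then stand on the deep tray's sleeves.
- deep_grip (a point): Deep steel tray, 114 (x) by 144 (y) mm, walls 58 mm high. Corners: 24 mm square sleeves, 64 mm tall (also feet), each with a 14 mm square through hole at x = +-45, y = +-60 mm. Floor 26 to 30 mm above its underside. Central black grip 12 (x) by 50 (y) mm, from 30 to 56 mm up. This point: centre of the grip, 43 mm above the underside; the tray's axes. 450 g. Fits either way round.
- shallow_grip (a point): Shallow steel tray: outline, holes and floor height as the deep tray, but its corner sleeves are only 32 mm tall and its walls reach only 36 mm above its underside; its grip (12 by 50 mm) reaches from 30 to 60 mm. This point: in the grip, on the tray's centre line, 43 mm above the underside; axes as for the deep tray. 350 g.
- sheet_grip (a point): Separator sheet: flat rigid white cross, 4 mm thick, 116 (x) by 146 (y) mm, corners cut out (29 by 29 mm) to pass between the sleeves with 4 mm play; it rests on the deep tray's wall tops, 58 mm above that tray's underside. Central grip 12 (x) by 34 (y) mm, from 4 to 24 mm up. This point: centre of the grip, 14 mm above the underside; the sheet's axes. 150 g.
- weight1_mid (a point): Spare valve weight of a pressure cooker, one of one to three present (the rest absent): dark steel, stepped, upright, 34 mm tall, foot 32 mm in diameter for the lower 24 mm, then a 24 mm diameter top. 90 g. Point on its axis 17 mm above its underside, z along its axis.
- weight2_mid (a point): Spare valve weight of a pressure cooker, one of one to three present (the rest absent): dark steel, stepped, upright, 34 mm tall, foot 32 mm in diameter for the lower 24 mm, then a 24 mm diameter top. 90 g. Point on its axis 17 mm above its underside, z along its axis.
- weight3_mid (a point): Spare valve weight of a pressure cooker, one of one to three present (the rest absent): dark steel, stepped, upright, 34 mm tall, foot 32 mm in diameter for the lower 24 mm, then a 24 mm diameter top. 90 g. Point on its axis 17 mm above its underside, z along its axis.
- housing: Fixed grey housing of the tilt-out bin, 125 (x) by 190 (y) mm, roof top 146 mm above the table. Origin: on the table at the middle of its front, straight below the bin's hinge line; +x points into the housing (its front faces -x), z up. The bin's hinge line runs along y at x = 0, 15 mm above the table.
- bin (a joint): Tilt of the bin in rad: 0 shut and latched, grows as its top tilts out towards the housing's -x, stops at 0.75. Unlatched, a spring (0.6 N m shut, 0.25 N m open) drives it out and holds it open; to shut it, push the top of its front panel towards the housing's +x until slightly past 0 (-0.04 at most), so that the latch catches; about 15 N at most.
- bin_floor (a point): Centre of the bin's inner floor; moves with the bin; the bin's axes (those of the housing when shut). Inside 86 (x) by 142 (y) mm, back wall 70 mm, front panel 115 mm tall over the hinge line and 8 mm thick (outer face 8 mm in front of the hinge line). Shut, this point is 45 mm behind the hinge line and 19 mm above the table.
- bin_rim (a point): Middle of the upper inner edge of the bin's front panel (115 mm above the hinge line when shut); moves with the bin. Fully open, the mouth between this edge and the housing's roof is about 78 mm wide.
- button_top (a point): Centre of the top of the round black push button (30 mm in diameter) on the housing's roof, 164 mm above the table; press straight down 8 to 14 mm (1 to 5 N; it stops at 14 mm) to release the bin; it springs back.
- bowl: Glass bowl, 120 mm across, bystander; origin centre of underside.
- spoon: Steel serving spoon, 220 mm long, bystander.
- katori: Small steel cup, 60 mm across, 28 mm tall, bystander; origin centre of underside.
- spicejar: Amber glass spice jar, 52 mm across, 85 mm tall, bystander; origin centre of underside.
- tumbler: Steel tumbler, 68 mm across, 100 mm tall, bystander; origin centre of underside.
Not all that is in view belongs to the job. What is shaped like the part that bears deep_grip but green is not meant.

How it is judged:
By the outcome, as a careful person would: the job done as asked, in the order asked, and still so for the second after the job is handed in, with the robot touching nothing.
Of weight1, weight2, weight3 only 1 to 3 are there at a start; the rules pass over those that are not, and their reading is None.
At some moment in a run one of deep, shallow, sheet, weight1, weight2, weight3 may be knocked a few centimetres aside while the robot is not near it.
It also fails if it takes over 210 s, if anything falls off the work surface, if the arm or the gripper's body presses on something with over 40 N, if the wrist force passes 120 N, or if a joint passes its speed limit or range.

## Working session

There is one attempt and no reset: what is moved stays moved. The work goes in short steps, Python scripts to look and compute and a shell command to move; the robot and the scene stay as the last step left them, time stands still between calls to the robot, and variables do not carry over. Pictures are saved under pics/ and viewed, about 12 in all and at most 16, crops included, and the job is handed in when it is done.

```bash
mkdir -p pics; cat > h.py <<'E'
import numpy as np, cv2
from bench import r
def snap(name, fn=None):
    c=r.camera(name); 
    if fn: cv2.imwrite('pics/'+fn, c['pixels'][:,:,::-1])
    return c
def ray(c,u,v):
    T=np.array(c['camera_from_world']); R=T[:3,:3]; o=-R.T@T[:3,3]
    d=np.array([(u-c['cx'])/c['fx'], -(v-c['cy'])/c['fy'], -1.0])
    return o, R.T@d
def onz(c,u,v,z):
    o,d=ray(c,u,v); return o+d*(z-o[2])/d[2]
def tri(obs):
    A=np.zeros((3,3));b=np.zeros(3)
    for c,u,v in obs:
        o,d=ray(c,u,v); d=d/np.linalg.norm(d); P=np.eye(3)-np.outer(d,d); A+=P;b+=P@o
    x=np.linalg.solve(A,b)
    res=[np.linalg.norm((np.eye(3)-np.outer(d/np.linalg.norm(d),d/np.linalg.norm(d)))@(x-o)) for o,d in [ray(*k) for k in obs]]
    return x,res
def proj(c,p):
    T=np.array(c['camera_from_world']); q=T[:3,:3]@np.array(p)+T[:3,3]
    return np.array([c['cx']+c['fx']*q[0]/-q[2], c['cy']+c['fy']*(-q[1])/-q[2]])
E
python3 - <<'E'
from h import *
import pickle
for n in ('scene','top','wrist'):
    c=snap(n,n+'0.png'); pickle.dump(c,open(n+'0.pkl','wb'))
    print(n,{k:v for k,v in c.items() if k!='pixels'})
s=r.read_state(); print(s, r.tip_extent)
E
```

```text
scene {'fx': 371.6461761255539, 'fy': 371.6461761255539, 'cx': 319.2787698208699, 'cy': 202.6778703936356, 'camera_from_world': array([[ 0.72459548,  0.68913796, -0.00708928, -0.39839254],
       [-0.40666226,  0.43584552,  0.80291002,  0.11162916],
       [ 0.5564056 , -0.57890203,  0.59605809, -1.35612362],
       [ 0.        ,  0.        ,  0.        ,  1.        ]])}
top {'fx': 410.56393576257324, 'fy': 410.56393576257324, 'cx': 307.6184997564204, 'cy': 202.25944005940372, 'camera_from_world': array([[-1.93506696e-02, -9.99812560e-01,  6.30016029e-04,
         3.99879045e-02],
       [ 9.84769042e-01, -1.89506057e-02,  1.72831735e-01,
        -5.33113214e-01],
       [-1.72787400e-01,  3.96483008e-03,  9.84951164e-01,
        -1.44611738e+00],
       [ 0.00000000e+00,  0.00000000e+00,  0.00000000e+00,
         1.00000000e+00]])}
wrist {'fx': 280.3180336059213, 'fy': 280.3180336059213, 'cx': 321.7037158868743, 'cy': 199.58000149738785, 'camera_from_world': array([[ 0.35561952, -0.93462995, -0.00126559, -0.6237946 ],
       [ 0.89319804,  0.34025308, -0.29398146,  0.03633509],
       [ 0.2751945 ,  0.10341513,  0.95581028, -0.39196455],
       [ 0.        ,  0.        ,  0.        ,  1.        ]])}
{'time': 0.15, 'joint_positions': array([ 1.18538739,  0.33270122, -0.06468515,  1.46074236,  0.02158085,
        1.34990993, -0.08848327]), 'joint_vel': array([-0.00021603, -0.00196805,  0.00066515, -0.00368902,  0.00091288,
        0.00035264, -0.00020255]), 'joint_torque': array([ 1.41899989e-03, -6.23622894e+01,  2.48736260e-02, -3.90144110e+01,
       -6.12237677e-02,  3.71126330e-02,  9.92525179e-05]), 'ee_pos': array([ 0.2217152 , -0.58406198,  0.24395545]), 'eef_rot': array([ 9.83589764e-01,  1.80418657e-01, -1.12349235e-04, -5.21335915e-04]), 'ft_force': array([0.09338047, 1.2587422 , 0.09745958]), 'torque': array([ 0.01140367,  0.04674166, -0.01625841]), 'width': 0.08714027093253113} 0.022
```

View pics/scene0.png

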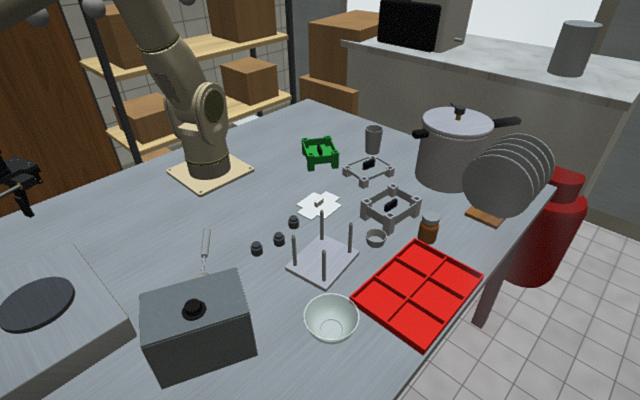

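View pics/top0.png

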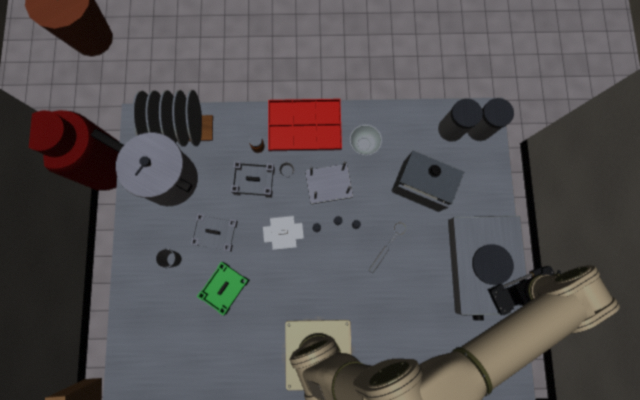

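The scene view shows the three weights at (257,248), (279,239) and (293,222). The carrier is at (322,260), the deep tray at (390,205), the shallow tray at (369,168), the sheet at (318,205), and the housing button at (193,308). The top view shows the same parts, with the green decoy at (224,288). I'll refine these with two enlarged crops and rough ray casts.

```bash
python3 - <<'E'
from h import *
import pickle
t=pickle.load(open('top0.pkl','rb')); s=pickle.load(open('scene0.pkl','rb'))
a=cv2.resize(t['pixels'][120:320,180:480,::-1],(795,530),interpolation=cv2.INTER_CUBIC); cv2.imwrite('pics/topcrop.png',a) # 2.65
a=cv2.resize(s['pixels'][115:385,130:450,::-1],(711,600),interpolation=cv2.INTER_CUBIC); cv2.imwrite('pics/scenecrop.png',a) #2.222
np.set_printoptions(precision=4,suppress=True)
for n,a,b in [('w1',(356,224),(257,248)),('w2',(338,221),(279,239)),('w3',(317,227),(293,222)),('sheet',(283,233),(318,203)),('deep',(253,179),(391,205)),('shal',(212.5,231),(369,163)),('button',(435,170),(194,308))]:
    print(n,*tri([(t,*a),(s,*b)]))
E
```

```text
w1 [ 0.4548 -0.146   0.0173] [np.float64(0.0006498934624217131), np.float64(0.0006498934624217032)]
w2 [ 0.4681 -0.0798  0.0144] [np.float64(0.0015228958035143226), np.float64(0.0015228958035142304)]
w3 [ 0.446  -0.0031  0.0176] [np.float64(3.787404769243087e-05), np.float64(3.787404769244238e-05)]
sheet [0.4274 0.1225 0.0096] [np.float64(0.0002773860705734512), np.float64(0.0002773860705735021)]
deep [0.6261 0.2299 0.0442] [np.float64(0.0016471472677154222), np.float64(0.0016471472677155056)]
shal [0.4354 0.3723 0.0519] [np.float64(0.00047749423534135325), np.float64(0.0004774942353415172)]
button [ 0.6188 -0.4069  0.1534] [np.float64(0.0005904350415663209), np.float64(0.0005904350415664897)]
```

View pics/topcrop.png

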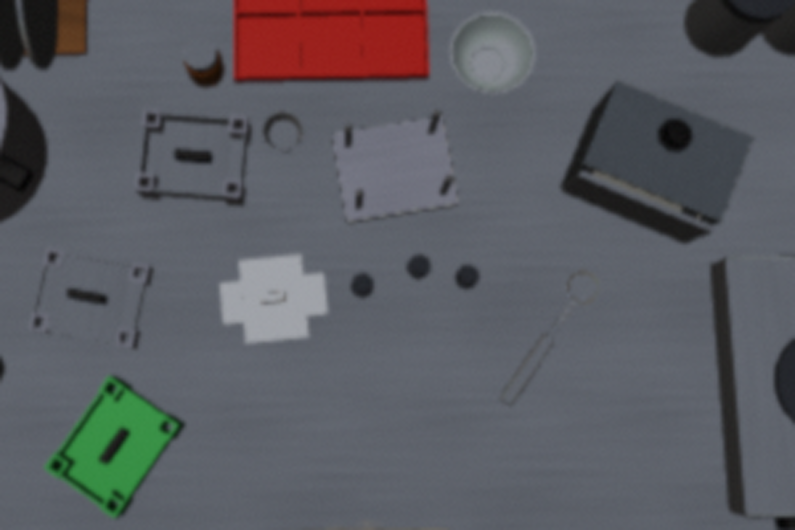

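View pics/scenecrop.png

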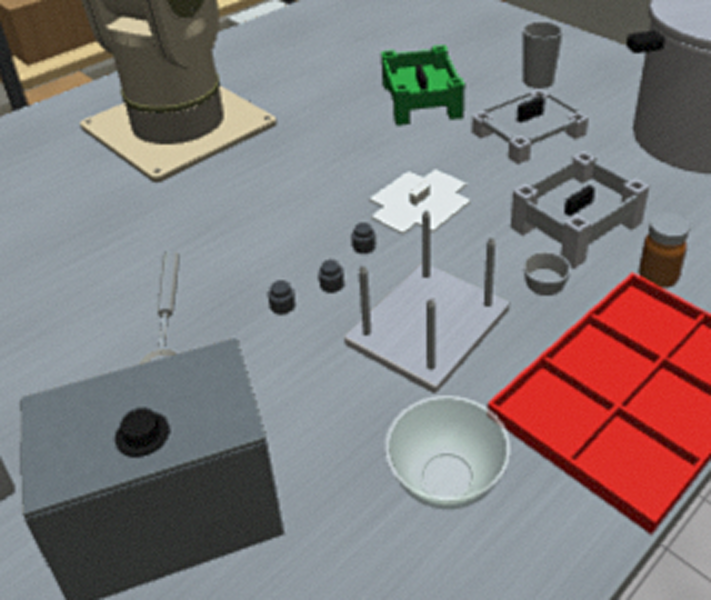

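The crops show the housing's front facing lower-left in the top view, so its yaw is about -21°. The carrier posts, both trays and the sheet are all clear. I'll write a row planner and move to a viewing pose over the work area.

```bash
cat >> h.py <<'E'
from scipy.spatial.transform import Rotation as Ro
np.set_printoptions(precision=4,suppress=True)
def pose():
    s=r.read_state(); R=Ro.from_quat(s['eef_rot']).as_matrix()
    return np.array(s['ee_pos']), np.arctan2(R[1,0],R[0,0]), R, s
def plan(x,y,z,yawdeg=None,n=10,frm=None):
    "constant row (cm, rad) repeated n times; grasp axis folding by half turns left to caller"
    if frm is None: p,yaw,_,_=pose()
    else: p=np.array(frm[:3]); yaw=np.radians(frm[3])
    th=0 if yawdeg is None else (np.radians(yawdeg)-yaw+np.pi)%(2*np.pi)-np.pi
    S=np.zeros((2,2))
    for k in range(n):
        a=yaw+k*th/n; S+=[[np.cos(a),np.sin(a)],[np.sin(a),-np.cos(a)]]
    d=np.linalg.solve(S,[x-p[0],y-p[1]])*100
    row=[*d,(p[2]-z)*100/n,-th/n]
    print('n',n,'row',np.round(row,2),'|step|',round(float(np.linalg.norm(row[:3])),2)); return row
def st():
    p,y,R,s=pose(); print('t %.1f'%s['time'],p,'yaw %.2f'%np.degrees(y),'tilt %.2f'%np.degrees(np.arccos(-R[2,2])),'w %.4f'%s['width'],'F',s['ft_force'])
E
python3 - <<'E'
from h import *
c=snap('wrist'); T=c['camera_from_world']; p,y,R,s=pose()
print('cam in tool',R.T@(-T[:3,:3].T@T[:3,3]-p), 'look', R.T@(T[:3,:3].T@[0,0,-1]))
plan(0.50,0.2,0.40,90,20)
E
```

```text
cam in tool [ 0.081  -0.0007 -0.1406] look [-0.2939  0.      0.9558]
n 20 row [ 4.24 -1.28 -0.78 -0.06] |step| 4.49
```

```bash
python3 -m jog '[[4.2,-1.3,-0.8,-0.06,0],[4.2,-1.3,-0.8,-0.06,0],[4.2,-1.3,-0.8,-0.06,0],[4.2,-1.3,-0.8,-0.06,0],[4.2,-1.3,-0.8,-0.06,0],[4.2,-1.3,-0.8,-0.06,0],[4.2,-1.3,-0.8,-0.06,0],[4.2,-1.3,-0.8,-0.06,0],[4.2,-1.3,-0.8,-0.06,0],[4.2,-1.3,-0.8,-0.06,0]]'
python3 -m jog '[[4.2,-1.3,-0.8,-0.06,0],[4.2,-1.3,-0.8,-0.06,0],[4.2,-1.3,-0.8,-0.06,0],[4.2,-1.3,-0.8,-0.06,0],[4.2,-1.3,-0.8,-0.06,0],[4.2,-1.3,-0.8,-0.06,0],[4.2,-1.3,-0.8,-0.06,0],[4.2,-1.3,-0.8,-0.06,0],[4.2,-1.3,-0.8,-0.06,0],[0,0,0,0,0]]'
python3 - <<'E'
from h import *
import pickle
st(); c=snap('wrist','w1.png'); pickle.dump(c,open('w1.pkl','wb'))
E
```

```text
time: 1.2
ee_pos: [0.4813, -0.2273, 0.3225]
eef_rot: [0.884, 0.467, -0.002, -0.003]
ft_force: [0.8, -0.5, 0.2]
width: 0.0871
time: 2.2
ee_pos: [0.4976, 0.1856, 0.3989]
eef_rot: [0.716, 0.698, -0.0, -0.004]
ft_force: [0.5, -0.3, -0.5]
width: 0.0871
t 2.2 [0.4976 0.1856 0.3989] yaw 88.60 tilt 0.43 w 0.0871 F [ 0.5456 -0.3145 -0.5383]
```

View pics/w1.png

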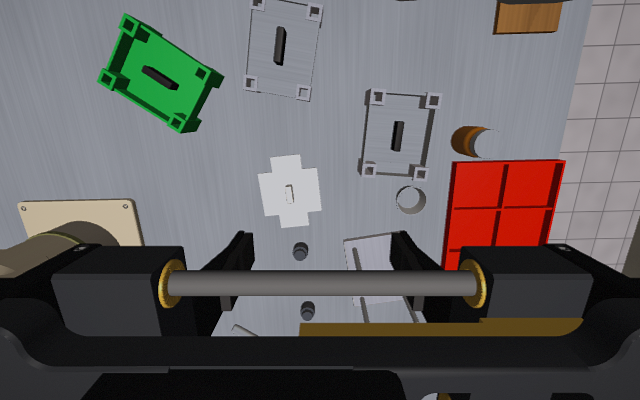

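The wrist view shows the deep grip at (398,135), the shallow grip at (280,45), the sheet at (290,190) and the katori at (410,200). The carrier is half hidden by the gripper at about (370,260). I'll take two more views at lower y to triangulate.

```bash
python3 -m jog '[[-1.4,0,0,0,0],[-1.4,0,0,0,0],[-1.4,0,0,0,0],[-1.4,0,0,0,0],[-1.4,0,0,0,0],[-1.4,0,0,0,0],[-1.4,0,0,0,0],[-1.4,0,0,0,0],[0,0,0,0,0],[0,0,0,0,0]]'
python3 - <<'E'
from h import *
import pickle
st(); c=snap('wrist','w2.png'); pickle.dump(c,open('w2.pkl','wb'))
E
python3 -m jog '[[-2.4,0,0,0,0],[-2.4,0,0,0,0],[-2.4,0,0,0,0],[-2.4,0,0,0,0],[-2.4,0,0,0,0],[-2.4,0,0,0,0],[-2.4,0,0,0,0],[-2.4,0,0,0,0],[0,0,0,0,0],[0,0,0,0,0]]'
python3 - <<'E'
from h import *
import pickle
st(); c=snap('wrist','w3.png'); pickle.dump(c,open('w3.pkl','wb'))
a=[pickle.load(open(f'w{i}.pkl','rb'))['pixels'][0:240,120:520,::-1] for i in (2,3)]
cv2.imwrite('pics/w23.png',cv2.resize(np.vstack(a),None,fx=1.25,fy=1.25,interpolation=cv2.INTER_CUBIC))
# black grips and white sheet in w1,w2
for i in (1,2,3):
    c=pickle.load(open(f'w{i}.pkl','rb')); g=c['pixels'].astype(int)
    m=((g.max(2)<60)).astype(np.uint8); m[235:]=0
    for k in cv2.findContours(m,0,2)[0]:
        if cv2.contourArea(k)>30: print(i,'dark',cv2.minAreaRect(k),cv2.contourArea(k))
    m=((g.min(2)>190)).astype(np.uint8); m[235:]=0
    for k in cv2.findContours(m,0,2)[0]:
        if cv2.contourArea(k)>100: print(i,'white',cv2.minAreaRect(k),cv2.contourArea(k))
E
```

```text
time: 3.25
ee_pos: [0.4957, 0.0549, 0.3946]
eef_rot: [0.724, 0.69, -0.004, -0.004]
ft_force: [0.7, 0.4, -0.4]
width: 0.0873
t 3.2 [0.4957 0.0549 0.3946] yaw 87.22 tilt 0.61 w 0.0873 F [ 0.6706  0.3792 -0.3979]
time: 4.3
ee_pos: [0.4881, -0.1362, 0.3937]
eef_rot: [0.72, 0.694, -0.003, -0.004]
ft_force: [-0.2, 0.5, 0.0]
width: 0.0871
t 4.3 [ 0.4881 -0.1362  0.3937] yaw 87.84 tilt 0.65 w 0.0871 F [-0.2221  0.4746  0.0139]
1 dark ((472.75543212890625, 146.596923828125), (19.248096466064453, 7.543922424316406), 86.8201675415039) 50.5
1 dark ((458.59075927734375, 145.20860290527344), (24.097003936767578, 12.528183937072754), 73.61045837402344) 135.5
1 dark ((396.96453857421875, 135.56967163085938), (9.394895553588867, 29.42085838317871), 8.530765533447266) 234.5
1 dark ((427.12921142578125, 136.9345703125), (4.518418312072754, 56.71194076538086), 10.007979393005371) 192.0
1 dark ((120.5999984741211, 84.69999694824219), (13.597793579101562, 15.495160102844238), 18.434947967529297) 129.5
1 dark ((106.27941131591797, 78.86763763427734), (8.917926788330078, 7.0314412117004395), 30.963756561279
[... 2468 characters left out ...]
92480469, 121.81999206542969), (82.30723571777344, 63.07393264770508), 81.8698959350586) 3930.0
3 dark ((428.59307861328125, 142.1647491455078), (20.180349349975586, 3.425842046737671), 15.52410888671875) 46.0
3 dark ((25.0, 111.5), (53.0, 50.0), 90.0) 2077.5
3 dark ((364.5000305175781, 76.00000762939453), (4.949747085571289, 10.60660171508789), 45.0) 39.5
3 dark ((423.2000427246094, 63.40000915527344), (5.366562843322754, 22.360679626464844), 63.43495178222656) 95.5
3 dark ((53.08817672729492, 85.0643539428711), (98.83209228515625, 61.65812683105469), 81.11934661865234) 2120.0
3 white ((289.64129638671875, 30.648727416992188), (43.21464920043945, 71.46141815185547), 73.94001770019531) 958.0
```

View pics/w23.png

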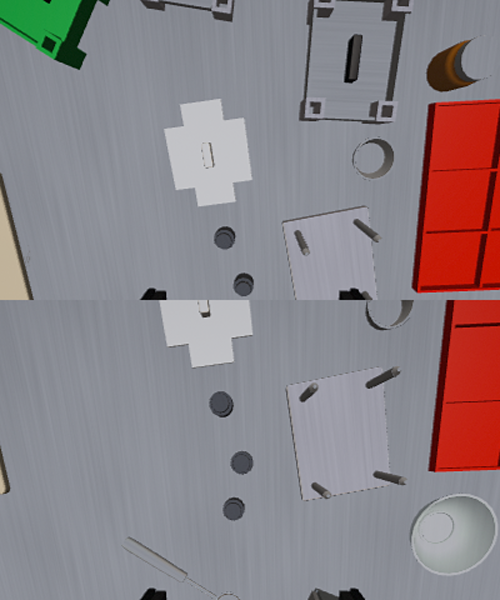

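The lower half shows the full carrier with post tips at about (317,386), (398,371), (327,495) and (405,482) in crop pixels, and the weights at (221,404), (242,462) and (233,509). I'll take two closer views for precise post tips.

```bash
python3 -m jog '[[-0.2,2.2,1.5,-0.005,0],[-0.2,2.2,1.5,-0.005,0],[-0.2,2.2,1.5,-0.005,0],[-0.2,2.2,1.5,-0.005,0],[-0.2,2.2,1.5,-0.005,0],[0,0,0,0,0],[0,0,0,0,0],[0,0,0,0,0],[0,0,0,0,0],[0,0,0,0,0]]'
python3 - <<'E'
from h import *
import pickle
st(); c=snap('wrist','w4.png'); pickle.dump(c,open('w4.pkl','wb'))
E
python3 -m jog '[[-1.5,0,0,0,0],[-1.5,0,0,0,0],[-1.5,0,0,0,0],[-1.5,0,0,0,0],[-1.5,0,0,0,0],[0,0,0,0,0],[0,0,0,0,0],[0,0,0,0,0],[0,0,0,0,0],[0,0,0,0,0]]'
python3 - <<'E'
from h import *
import pickle
st(); c=snap('wrist','w5.png'); pickle.dump(c,open('w5.pkl','wb'))
a=[pickle.load(open(f'w{i}.pkl','rb'))['pixels'][0:240,200:460,::-1] for i in (4,5)]
cv2.imwrite('pics/w45.png',cv2.resize(np.hstack(a),None,fx=1.5,fy=1.5,interpolation=cv2.INTER_CUBIC))
w3=pickle.load(open('w3.pkl','rb'))
print([onz(w3,u,v,.016) for u,v in [(350,70),(425,54),(433,150),(362,160)]])
E
```

```text
time: 5.35
ee_pos: [0.6023, -0.1383, 0.3188]
eef_rot: [0.707, 0.707, -0.001, -0.002]
ft_force: [-0.3, -0.5, -0.3]
width: 0.0872
t 5.3 [ 0.6023 -0.1383  0.3188] yaw 90.00 tilt 0.32 w 0.0872 F [-0.326  -0.5329 -0.3175]
time: 6.4
ee_pos: [0.6015, -0.2221, 0.3194]
eef_rot: [0.708, 0.706, -0.001, -0.002]
ft_force: [0.9, 0.4, 0.5]
width: 0.0868
t 6.4 [ 0.6015 -0.2221  0.3194] yaw 89.83 tilt 0.26 w 0.0868 F [0.8991 0.3869 0.5339]
[array([0.5372, 0.0143, 0.016 ]), array([0.6618, 0.0339, 0.016 ]), array([ 0.6876, -0.1255,  0.016 ]), array([ 0.5582, -0.1393,  0.016 ])]
```

View pics/w45.png

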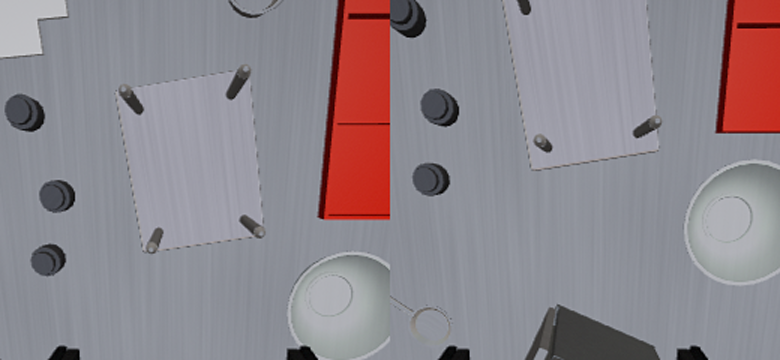

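```bash
cat >> h.py <<'E'
import pickle
L=lambda n: pickle.load(open(n+'.pkl','rb'))
def rectfit(pts,mod):
    "2D rigid fit mod->pts: returns centre, yaw deg, residuals"
    P=np.array(pts)[:,:2]; M=np.array(mod,float); Pc=P.mean(0); Mc=M.mean(0)
    H=((M-Mc).T@(P-Pc)); a=np.arctan2(H[0,1]-H[1,0],H[0,0]+H[1,1])
    R=np.array([[np.cos(a),-np.sin(a)],[np.sin(a),np.cos(a)]])
    return Pc-R@Mc, np.degrees(a), np.linalg.norm(P-Pc-(M-Mc)@R.T,axis=1)
E
python3 - <<'E'
from h import *
w4,w5=L('w4'),L('w5')
t4=[(124,90),(245,70),(260,233),(152,248)]; t4=[(200+u/1.5,v/1.5) for u,v in t4]
t5=[(540,138),(657,122)]; t5=[(200+(u-390)/1.5,v/1.5) for u,v in t5]
M=[(-.045,.06),(.045,.06),(.045,-.06),(-.045,-.06)]
print(rectfit([onz(w4,u,v,.118) for u,v in t4],M))
print('tips tri',tri([(w4,*t4[3]),(w5,*t5[0])]),tri([(w4,*t4[2]),(w5,*t5[1])]))
c4=[(116,92),(246,69),(264,236),(142,252)]
print(rectfit([onz(w4,200+u/1.5,v/1.5,.016) for u,v in c4],[(-.065,.08),(.065,.08),(.065,-.08),(-.065,-.08)]))
w1,w2=L('w1'),L('w2')
def sheet(c):
    g=c['pixels'].astype(int); m=(g.min(2)>190).astype(np.uint8); m[235:]=0
    k=max(cv2.findContours(m,0,2)[0],key=cv2.contourArea); return k
for c in (w1,w2):
    k=sheet(c)[:,0]; P=np.array([onz(c,u,v,.003)[:2] for u,v in k],np.float32)
    rr=cv2.minAreaRect(P); print('sheet',rr)
# sheet grip edges: dark pixels inside the sheet
for n,c in (('w1',w1),('w2',w2)):
    a=c['pixels'];k=sheet(c);x,y,w,h=cv2.boundingRect(k)
    print(n,x,y,w,h)
im=[cv2.resize(c['pixels'][y:y+90,x:x+70,::-1],None,fx=4,fy=4,interpolation=cv2.INTER_CUBIC) for c,x,y in ((w1,255,145),(w2,250,75))]
d=[cv2.resize(c['pixels'][y:y+90,x:x+100,::-1],None,fx=4,fy=4,interpolation=cv2.INTER_CUBIC)[:, :] for c,x,y in ((w1,350,90),(w2,355,0))]
cv2.imwrite('pics/z.png',np.vstack([cv2.resize(np.hstack(im),(560,290)),cv2.resize(np.hstack(d),(560,252))]))
E
```

```text
(array([ 0.6109, -0.0523]), np.float64(8.46939818422418), array([0.0004, 0.0005, 0.0006, 0.0011]))
tips tri (array([ 0.5761, -0.1171,  0.1201]), [np.float64(7.358527105297407e-05), np.float64(7.358527105290006e-05)]) (array([ 0.6646, -0.1056,  0.1146]), [np.float64(0.0002692469820588206), np.float64(0.00026924698205880754)])
(array([ 0.6101, -0.0531]), np.float64(8.426555684898773), array([0.0028, 0.0025, 0.0002, 0.0019]))
sheet ((0.4300278127193451, 0.12123414129018784), (0.1147761419415474, 0.14502018690109253), 4.77237606048584)
sheet ((0.42997801303863525, 0.12170584499835968), (0.11482803523540497, 0.14502136409282684), 4.489618301391602)
w1 258 155 63 73
w2 252 79 69 86
```

View pics/z.png

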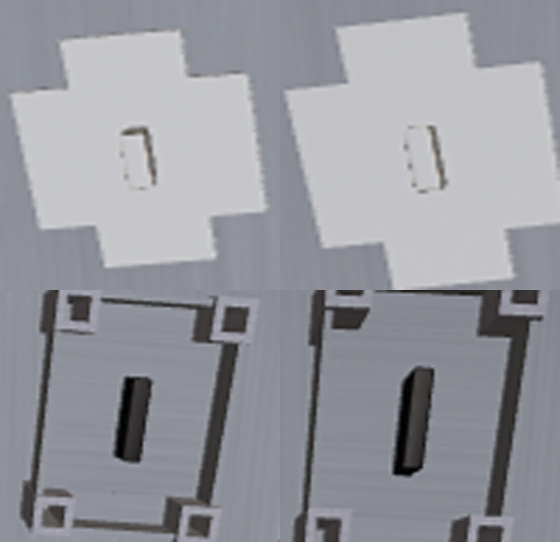

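```bash
python3 - <<'E'
from h import *
w1,w2=L('w1'),L('w2')
f1=lambda u,v:(350+u/2.8,90+(v-290)/2.8); f2=lambda u,v:(355+(u-280)/2.8,(v-290)/2.8)
h=[f1(76,312),f1(235,320),f1(198,523),f1(54,515)]
M=[(-.045,.06),(.045,.06),(.045,-.06),(-.045,-.06)]
print('deep',rectfit([onz(w1,*p,.064) for p in h],M))
print('hole BL,BR tri',tri([(w1,*h[3]),(w2,*f2(328,529))]),tri([(w1,*h[2]),(w2,*f2(490,529))]))
print('grip top centre tri',tri([(w1,*f1(140,419)),(w2,*f2(419,417))]))
plan(0.6109,0.231,0.16,90,10)
E
```

```text
deep (array([0.6266, 0.2285]), np.float64(-4.882166530270801), array([0.0017, 0.001 , 0.0017, 0.0008]))
hole BL,BR tri (array([0.5763, 0.174 , 0.0672]), [np.float64(0.00023101718141351602), np.float64(0.00023101718141336968)]) (array([0.6616, 0.169 , 0.0765]), [np.float64(0.00035984813963179816), np.float64(0.0003598481396316859)])
grip top centre tri (array([0.6276, 0.2292, 0.0564]), [np.float64(0.0007550633981661764), np.float64(0.0007550633981660657)])
n 10 row [ 4.53  0.09  1.59 -0.  ] |step| 4.8
```

```bash
python3 - <<'E'
from h import *
plan(0.627,0.229,0.16,85.1,18)
E
python3 -m jog '[[2.5,0.1,0.8,0.005,0.5],[2.5,0.1,0.8,0.005,0.5],[2.5,0.1,0.8,0.005,0.5],[2.5,0.1,0.8,0.005,0.5],[2.5,0.1,0.8,0.005,0.5],[2.5,0.1,0.8,0.005,0.5],[2.5,0.1,0.8,0.005,0.5],[2.5,0.1,0.8,0.005,0.5],[2.5,0.1,0.8,0.005,0.5],[2.5,0.1,0.8,0.005,0.5]]'
python3 - <<'E'
from h import *
plan(0.627,0.229,0.15,85.1,8)
E
```

```text
n 18 row [2.51 0.04 0.89 0.  ] |step| 2.66
time: 7.45
ee_pos: [0.6183, 0.0363, 0.2386]
eef_rot: [0.727, 0.687, -0.001, 0.001]
ft_force: [0.9, -0.3, 0.5]
width: 0.0434
n 8 row [ 2.41 -0.06  1.11  0.  ] |step| 2.65
```

```bash
python3 -m jog '[[2.4,0,1.1,0,0.5],[2.4,0,1.1,0,0.5],[2.4,0,1.1,0,0.5],[2.4,0,1.1,0,0.5],[2.4,0,1.1,0,0.5],[2.4,0,1.1,0,0.5],[2.4,0,1.1,0,0.5],[2.4,0,1.1,0,0.5],[0,0,0,0,0.5],[0,0,0,0,0.5]]'
python3 - <<'E'
from h import *
st();c=snap('wrist','w6.png')
import pickle; pickle.dump(c,open('w6.pkl','wb'))
print(proj(c,(0.627,0.229,.056)),proj(c,(0.627,0.26,.056)))
plan(0.627,0.229,0.056,85.1,8)
E
```

```text
time: 8.45
ee_pos: [0.6256, 0.2447, 0.147]
eef_rot: [0.723, 0.691, 0.0, 0.0]
ft_force: [1.2, -0.1, 0.3]
width: 0.0434
t 8.4 [0.6256 0.2447 0.147 ] yaw 87.41 tilt 0.02 w 0.0434 F [ 1.2055 -0.0902  0.3314]
[324.2636 227.3926] [322.7564 194.0116]
n 8 row [-0.2   0.03  1.14  0.01] |step| 1.16
```

View pics/w6.png

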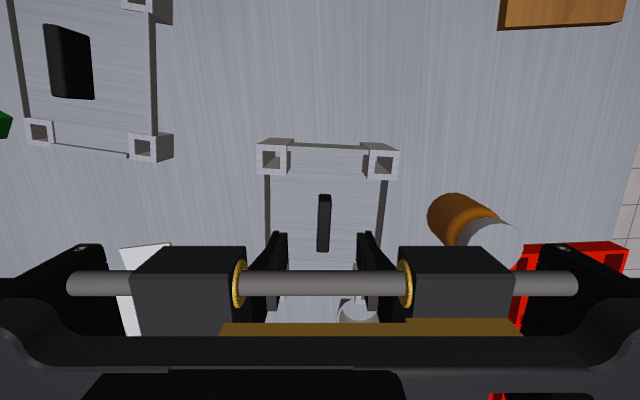

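The wrist view shows the deep grip between the jaws at about (323,223), with the top sleeve holes at (274,158) and (382,161). It sits a few millimetres further in +y than I estimated.

```bash
python3 - <<'E'
from h import *
w6=L('w6'); a,b=onz(w6,274,158,.064),onz(w6,382,161,.064); m=(a+b)/2; d=b-a
yaw=np.arctan2(d[1],d[0]); c=m[:2]+.06*np.array([np.sin(yaw),-np.cos(yaw)]); print(a,b,np.linalg.norm(d),np.degrees(yaw),c, onz(w6,323.5,223,.056))
E
python3 -m jog '[[-0.2,0,1.1,0.01,0.5],[-0.2,0,1.1,0.01,0.5],[-0.2,0,1.1,0.01,0.5],[-0.2,0,1.1,0.01,0.5],[-0.2,0,1.1,0,0.5],[-0.2,0,1.1,0,0.5],[0,0,1.1,0,0.5],[0,0,1.1,0,0.5],[0,0,0,0,0.5],[0,0,0,0,0.5]]'
python3 - <<'E'
from h import *
st()
E
```

```text
[0.5895 0.2939 0.064 ] [0.6757 0.2876 0.064 ] 0.08643931104956884 -4.148379083949116 [0.6282 0.2309] [0.6265 0.2332 0.056 ]
time: 9.5
ee_pos: [0.6262, 0.2274, 0.0525]
eef_rot: [0.74, 0.673, 0.0, 0.001]
ft_force: [-3.9, -2.5, 8.8]
width: 0.0433
t 9.5 [0.6262 0.2274 0.0525] yaw 84.61 tilt 0.17 w 0.0433 F [-3.9068 -2.5398  8.8463]
```

```bash
python3 -m jog '[[0.2,0,-0.3,0,0.5],[0.2,0,-0.1,0,0.5],[0,0,0,0,1],[0,0,0,0,1],[0,0,0,0,1],[0,0,0,0,1],[0,0,0,0,1],[0,0,0,0,1],[0,0,0,0,1],[0,0,0,0,1]]' 45
python3 -m jog '[[0,0,-0.5,0,1],[0,0,-1,0,1],[0,0,-2,0,1],[0,0,-2,0,1],[0,0,-2,0,1],[0,0,-2,0,1],[0,0,-2,0,1],[0,0,-2,0,1],[0,0,-1,0,1],[0,0,0,0,1]]'
python3 - <<'E'
from h import *
st(); plan(0.6105,-0.0525,0.21,98.45,12)
E
```

```text
time: 10.5
ee_pos: [0.6264, 0.2325, 0.0553]
eef_rot: [0.739, 0.673, 0.001, 0.001]
ft_force: [0.7, -0.2, 0.7]
width: 0.0119
time: 11.5
ee_pos: [0.6232, 0.2312, 0.2064]
eef_rot: [0.739, 0.674, -0.003, -0.0]
ft_force: [0.4, -0.1, -5.6]
width: 0.0118
t 11.5 [0.6232 0.2312 0.2064] yaw 84.73 tilt 0.38 w 0.0118 F [ 0.4141 -0.0999 -5.5858]
n 12 row [-2.37 -0.15 -0.03 -0.02] |step| 2.37
```

```bash
python3 -m jog '[[-2.4,-0.15,0,-0.02,1],[-2.4,-0.15,0,-0.02,1],[-2.4,-0.15,0,-0.02,1],[-2.4,-0.15,0,-0.02,1],[-2.4,-0.15,0,-0.02,1],[-2.4,-0.15,0,-0.02,1],[-2.4,-0.15,0,-0.02,1],[-2.4,-0.15,0,-0.02,1],[-2.4,-0.15,0,-0.02,1],[-2.4,-0.15,0,-0.02,1]]'
python3 - <<'E'
from h import *
plan(0.6105,-0.0525,0.21,98.45,3)
E
```

```text
time: 12.5
ee_pos: [0.6019, -0.0133, 0.196]
eef_rot: [0.662, 0.75, -0.008, -0.007]
ft_force: [-0.2, 0.6, -4.0]
width: 0.0118
n 3 row [-1.33  0.11 -0.47 -0.01] |step| 1.42
```

```bash
python3 -m jog '[[-1.3,0.1,-0.5,0,1],[-1.3,0.1,-0.5,0,1],[-1.3,0.1,-0.5,0,1],[0,0,0,0,1],[0,0,0,0,1],[0,0,0,0,1],[0,0,0,0,1],[0,0,0,0,1],[0,0,0,0,1],[0,0,0,0,1]]'
python3 - <<'E'
from h import *
st(); c=snap('wrist'); pickle.dump(c,open('w7.pkl','wb'))
a=c['pixels'][60:260,200:460,::-1]; t=snap('top'); s=snap('scene'); pickle.dump((t,s),open('ts7.pkl','wb'))
b=s['pixels'][180:310,240:400,::-1]
cv2.imwrite('pics/w7.png',np.vstack([cv2.resize(a,(650,500),interpolation=cv2.INTER_CUBIC)]))
E
```

```text
time: 13.5
ee_pos: [0.6096, -0.0521, 0.2097]
eef_rot: [0.662, 0.75, -0.009, -0.008]
ft_force: [-0.4, 0.3, -4.6]
width: 0.0116
t 13.5 [ 0.6096 -0.0521  0.2097] yaw 97.15 tilt 1.43 w 0.0116 F [-0.404   0.2763 -4.5814]
```

View pics/w7.png

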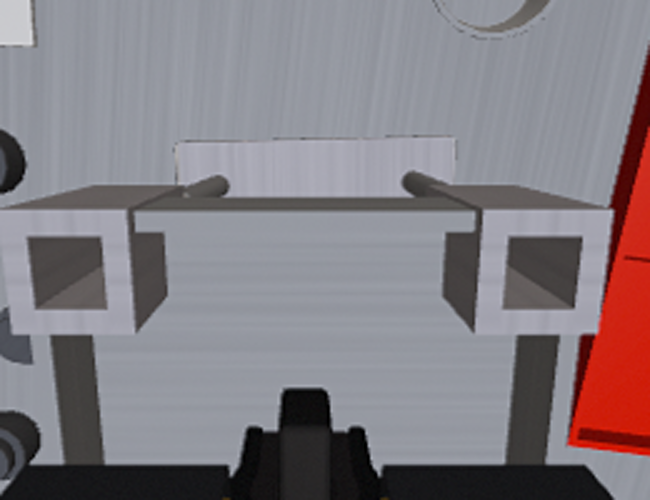

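```bash
python3 - <<'E'
from h import *
w7=L('w7'); p,y,R,s=pose()
def tool(u,v,zt):
    o,d=ray(w7,u,v); o=R.T@(o-p); d=R.T@d; return o+d*(zt-o[2])/d[2]
f=lambda u,v:(200+u/2.5,60+v/2.5)
a,b=tool(*f(66,272),-.0087),tool(*f(543,272),-.0087); print('holes in tool',a,b,np.linalg.norm(a-b))
for q in [(0,211),(130,211),(133,333),(14,333),(480,211),(612,211),(600,333),(477,333)]: print(q,tool(*f(*q),-.0087)[:2])
print('R',R)
# post tips seen
print(onz(w7,*f(219,183),.116),onz(w7,*f(412,181),.116))
E
```

```text
holes in tool [ 0.0567 -0.0456 -0.0087] [ 0.0568  0.0453 -0.0087] 0.09090007086874173
(0, 211) [ 0.0681 -0.0568]
(130, 211) [ 0.0681 -0.0326]
(133, 333) [ 0.0446 -0.0337]
(14, 333) [ 0.0446 -0.057 ]
(480, 211) [0.0682 0.0324]
(612, 211) [0.0683 0.0569]
(600, 333) [0.0447 0.0576]
(477, 333) [0.0447 0.0336]
R [[-0.1241  0.992  -0.0247]
 [ 0.9923  0.124  -0.0024]
 [ 0.0006 -0.0248 -0.9997]]
[0.5712 0.0098 0.116 ] [0.6335 0.0184 0.116 ]
```

```bash
python3 - <<'E'
from h import *
plan(0.611,-0.049,0.185,98.45,5)
E
python3 -m jog '[[0.06,0.1,0.5,-0.005,1],[0.06,0.1,0.5,-0.005,1],[0.06,0.1,0.5,-0.005,1],[0.06,0.1,0.5,-0.005,1],[0.06,0.1,0.5,-0.005,1],[0,0,0,0,1],[0,0,0,0,1],[0,0,0,0,1],[0,0,0,0,1],[0,0,0,0,1]]'
python3 - <<'E'
from h import *
st(); print(pose()[2]);plan(0.611,-0.049,0.185,98.45,2)
E
```

```text
n 5 row [ 0.06  0.04  0.49 -0.  ] |step| 0.5
time: 14.65
ee_pos: [0.6138, -0.0487, 0.1819]
eef_rot: [0.652, 0.758, -0.009, -0.009]
ft_force: [0.4, -0.9, -4.5]
width: 0.0115
t 14.7 [ 0.6138 -0.0487  0.1819] yaw 98.67 tilt 1.46 w 0.0115 F [ 0.3966 -0.8509 -4.482 ]
[[-0.1507  0.9883 -0.0253]
 [ 0.9886  0.1507 -0.0023]
 [ 0.0015 -0.0254 -0.9997]]
n 2 row [ 0.01 -0.14 -0.15  0.  ] |step| 0.21
```

```bash
python3 -m jog '[[0,-0.14,0,0,1],[0,-0.14,0,0,1],[0,0,0,0,1],[0,0.01,0.4,0,1],[0,0.01,0.4,0,1],[0,0.01,0.4,0,1],[0,0.01,0.4,0,1],[0,0.01,0.3,0,1],[0,0,0,0,1],[0,0,0,0,1]]'
python3 - <<'E'
from h import *
st(); print(r.read_state()['torque'])
c=snap('wrist'); t=snap('scene'); 
a=c['pixels'][60:260,200:460,::-1]; b=t['pixels'][175:305,240:410,::-1]
cv2.imwrite('pics/w8.png',np.hstack([cv2.resize(a,(455,350),interpolation=cv2.INTER_CUBIC),cv2.resize(b,(340,350),interpolation=cv2.INTER_CUBIC)]))
E
```

```text
time: 15.65
ee_pos: [0.6106, -0.0493, 0.161]
eef_rot: [0.652, 0.758, -0.009, -0.009]
ft_force: [-0.3, 0.7, -5.0]
width: 0.0118
t 15.7 [ 0.6106 -0.0493  0.161 ] yaw 98.66 tilt 1.48 w 0.0118 F [-0.3356  0.6792 -5.0333]
[ 0.0007 -0.2219 -0.0267]
```

View pics/w8.png

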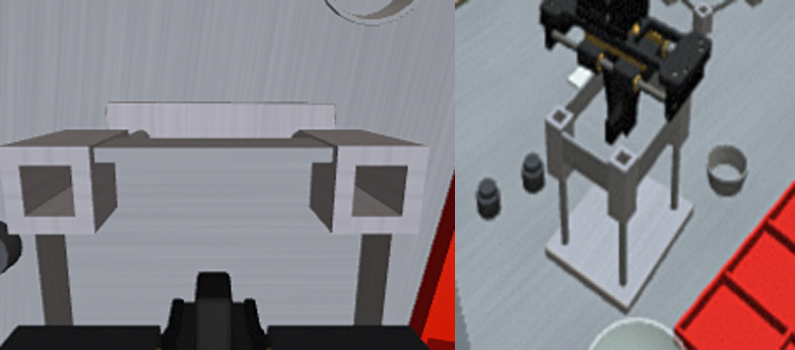

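The picture shows the posts running into the sleeves, with free-air force readings. I'll lower further.

```bash
python3 -m jog '[[0,0.01,0.4,0,1],[0,0.01,0.4,0,1],[0,0.01,0.4,0,1],[0,0.01,0.4,0,1],[0,0.01,0.4,0,1],[0,0.01,0.4,0,1],[0,0.01,0.4,0,1],[0,0.01,0.4,0,1],[0,0,0,0,1],[0,0,0,0,1]]'
python3 - <<'E'
from h import *
st(); print(r.read_state()['torque'])
E
```

```text
time: 16.75
ee_pos: [0.6106, -0.0493, 0.1261]
eef_rot: [0.652, 0.758, -0.009, -0.009]
ft_force: [-0.5, -1.9, -4.0]
width: 0.0114
t 16.8 [ 0.6106 -0.0493  0.1261] yaw 98.66 tilt 1.47 w 0.0114 F [-0.5347 -1.8843 -4.0487]
[ 0.0325 -0.1807  0.0097]
```

```bash
python3 -m jog '[[0,0.01,0.6,0,1],[0,0.01,0.6,0,1],[0,0.01,0.6,0,1],[0,0.01,0.6,0,1],[0,0.01,0.6,0,1],[0,0.01,0.6,0,1],[0,0.01,0.5,0,1],[0,0.01,0.5,0,1],[0,0.01,0.4,0,1],[0,0,0,0,1]]'
python3 - <<'E'
from h import *
st(); print(r.read_state()['torque'])
E
```

```text
time: 17.75
ee_pos: [0.6106, -0.0493, 0.0725]
eef_rot: [0.652, 0.758, -0.009, -0.008]
ft_force: [-1.8, 0.4, 0.6]
width: 0.0119
t 17.8 [ 0.6106 -0.0493  0.0725] yaw 98.65 tilt 1.43 w 0.0119 F [-1.8488  0.4404  0.572 ]
[-0.1468  0.2918 -0.0043]
```

```bash
python3 -m jog '[[0,0,0.2,0,1],[0,0,0.1,0,1],[0,0,0,0,0.55],[0,0,0,0,0.55],[0,0,0,0,0.55],[0,0,-2,0,0.55],[0,0,-3,0,0.55],[0,0,-3,0,0.55],[0,0,-3,0,0.55],[0,0,-3,0,0.55]]'
python3 - <<'E'
from h import *
st(); plan(0.43,0.12,0.18,94.6,9)
E
```

```text
time: 18.75
ee_pos: [0.6135, -0.0488, 0.2137]
eef_rot: [0.652, 0.758, -0.01, -0.009]
ft_force: [0.6, -0.6, -0.5]
width: 0.0388
t 18.8 [ 0.6135 -0.0488  0.2137] yaw 98.66 tilt 1.58 w 0.0388 F [ 0.5943 -0.5504 -0.5381]
n 9 row [ 2.11 -1.8   0.37  0.01] |step| 2.8
```

```bash
python3 -m jog '[[1.9,-1.8,0.2,0.01,0.5],[1.9,-1.8,0.3,0.01,0.5],[1.9,-1.8,0.3,0.01,0.5],[1.9,-1.8,0.3,0.01,0.5],[1.9,-1.8,0.3,0.01,0.5],[1.9,-1.8,0.3,0.01,0.5],[1.9,-1.8,0.3,0.01,0.5],[1.9,-1.8,0.3,0,0.5],[1,-0.9,0.3,0,0.5],[0,0,0,0,0.5]]'
python3 - <<'E'
from h import *
st(); c=snap('wrist'); pickle.dump(c,open('w9.pkl','wb'))
a=c['pixels'][60:270,200:460,::-1]
cv2.imwrite('pics/w9.png',cv2.resize(a,(650,525),interpolation=cv2.INTER_CUBIC))
g=c['pixels'].astype(int); m=(g.min(2)>185).astype(np.uint8)
k=max(cv2.findContours(m,0,2)[0],key=cv2.contourArea)[:,0]
P=np.array([onz(c,u,v,.004)[:2] for u,v in k],np.float32); print(cv2.minAreaRect(P)); print(proj(c,(.43,.1215,.024)))
E
```

```text
time: 19.75
ee_pos: [0.4418, 0.1003, 0.1958]
eef_rot: [0.679, 0.734, -0.005, -0.002]
ft_force: [0.8, 0.3, 0.1]
width: 0.0437
t 19.8 [0.4418 0.1003 0.1958] yaw 94.41 tilt 0.66 w 0.0437 F [0.8183 0.2998 0.0586]
((0.4301906228065491, 0.12162304669618607), (0.11527202278375626, 0.14421725273132324), 4.698485374450684)
[314.5302 168.0492]
```

View pics/w9.png

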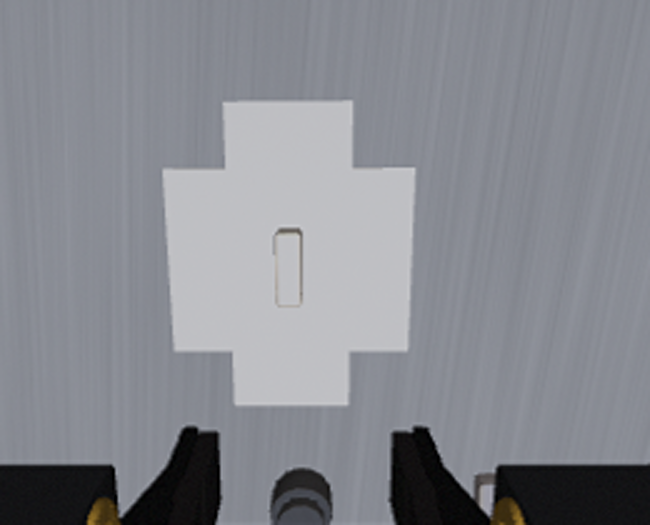

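The picture shows the sheet grip at crop (288,267), within 1 px of the prediction, and the sheet's pose is confirmed.

```bash
python3 - <<'E'
from h import *
plan(0.4302,0.1216,0.03,94.7,10)
E
python3 -m jog '[[0.2,-0.13,1.8,0,0.5],[0.2,-0.13,1.8,0,0.5],[0.2,-0.13,1.8,0,0.5],[0.2,-0.13,1.8,0,0.5],[0.2,-0.13,1.8,0,0.5],[0.2,-0.13,1.8,0,0.5],[0.2,-0.13,1.8,0,0.5],[0.2,-0.1,1.8,0,0.5],[0.2,-0.1,0.5,0,0.5],[0,0,0,0,0.5]]'
python3 - <<'E'
from h import *
st();plan(0.4302,0.1216,0.029,94.7,2)
E
```

```text
n 10 row [ 0.23 -0.11  1.66 -0.  ] |step| 1.68
time: 20.8
ee_pos: [0.4412, 0.1075, 0.0426]
eef_rot: [0.685, 0.728, -0.002, -0.001]
ft_force: [0.1, -0.2, 0.9]
width: 0.0435
t 20.8 [0.4412 0.1075 0.0426] yaw 93.50 tilt 0.26 w 0.0435 F [ 0.102  -0.2497  0.8829]
n 2 row [ 0.74 -0.5   0.68 -0.01] |step| 1.12
```

```bash
python3 -m jog '[[0.7,-0.5,0,-0.01,0.5],[0.7,-0.5,0,-0.01,0.5],[0,0,0,0,0.5],[0,0,0,0,0.5],[0,0,0,0,0.5],[0,0,0,0,0.5],[0,0,0,0,0.5],[0,0,0,0,0.5],[0,0,0,0,0.5],[0,0,0,0,0.5]]'
python3 - <<'E'
from h import *
st();plan(0.4302,0.1216,0.029,94.7,2)
E
```

```text
time: 21.8
ee_pos: [0.4323, 0.1215, 0.0457]
eef_rot: [0.678, 0.735, -0.0, 0.001]
ft_force: [0.4, -0.1, 0.7]
width: 0.0436
t 21.8 [0.4323 0.1215 0.0457] yaw 94.67 tilt 0.10 w 0.0436 F [ 0.422  -0.0746  0.6638]
n 2 row [ 0.01 -0.1   0.83 -0.  ] |step| 0.84
```

```bash
python3 -m jog '[[0,-0.1,0.8,0,0.5],[0,-0.1,0.8,0,0.5],[0,0,0,0,0.5],[0,0,0,0,1],[0,0,0,0,1],[0,0,0,0,1],[0,0,0,0,1],[0,0,0,0,1],[0,0,0,0,1],[0,0,0,0,1]]' 30
python3 - <<'E'
from h import *
st()
E
python3 -m jog '[[0,0,-0.5,0,1],[0,0,-1,0,1],[0,0,-1.5,0,1],[0,0,-1.5,0,1],[0,0,-1.5,0,1],[0,0,-1.5,0,1],[0,0,-1.5,0,1],[0,0,-1.5,0,1],[0,0,-1.5,0,1],[0,0,-1,0,1]]'
python3 - <<'E'
from h import *
st();plan(0.6105,-0.0525,0.17,98.45,12)
E
```

```text
time: 22.8
ee_pos: [0.4298, 0.1212, 0.0279]
eef_rot: [0.678, 0.735, -0.0, 0.001]
ft_force: [0.2, 0.4, -1.3]
width: 0.0117
t 22.8 [0.4298 0.1212 0.0279] yaw 94.67 tilt 0.08 w 0.0117 F [ 0.2407  0.3529 -1.3266]
time: 23.8
ee_pos: [0.4283, 0.1224, 0.168]
eef_rot: [0.677, 0.736, -0.0, 0.0]
ft_force: [-0.5, 0.4, -1.3]
width: 0.0119
t 23.8 [0.4283 0.1224 0.168 ] yaw 94.83 tilt 0.06 w 0.0119 F [-0.54    0.423  -1.2599]
n 12 row [-1.62  1.34 -0.02 -0.01] |step| 2.11
```

```bash
python3 -m jog '[[-0.8,0.7,-0.3,0,1],[-1.6,1.3,-0.3,0,1],[-1.8,1.5,-0.1,-0.01,1],[-2,1.6,-0.1,-0.01,1],[-2,1.6,0,-0.01,1],[-2,1.6,0,-0.01,1],[-2,1.6,0,-0.01,1],[-2,1.6,0,-0.01,1],[-2,1.6,0,-0.01,1],[-1.6,1.3,0,0,1]]'
python3 - <<'E'
from h import *
st(); plan(0.6105,-0.0525,0.17,98.45,4)
E
```

```text
time: 24.8
ee_pos: [0.6018, -0.0588, 0.1715]
eef_rot: [0.652, 0.759, -0.004, -0.0]
ft_force: [0.7, 0.1, -0.8]
width: 0.0117
t 24.8 [ 0.6018 -0.0588  0.1715] yaw 98.69 tilt 0.48 w 0.0117 F [ 0.6897  0.0592 -0.8262]
n 4 row [0.12 0.24 0.04 0.  ] |step| 0.27
```

```bash
python3 -m jog '[[0.15,0.22,0,0,1],[0.15,0.22,0,0,1],[0.15,0.22,0,0,1],[0.15,0.22,0,0,1],[0,0,0,0,1],[0,0,0,0,1],[0,0,0,0,1],[0,0,0,0,1],[0,0,0,0,1],[0,0,0,0,1]]'
python3 - <<'E'
from h import *
st(); c=snap('wrist'); pickle.dump(c,open('w10.pkl','wb'))
a=c['pixels'][60:260,200:460,::-1]
cv2.imwrite('pics/w10.png',cv2.resize(a,(650,500),interpolation=cv2.INTER_CUBIC))
E
```

```text
time: 25.8
ee_pos: [0.6102, -0.0565, 0.1674]
eef_rot: [0.653, 0.757, -0.006, -0.002]
ft_force: [-0.3, 0.5, -1.4]
width: 0.012
t 25.8 [ 0.6102 -0.0565  0.1674] yaw 98.48 tilt 0.75 w 0.0120 F [-0.3128  0.4849 -1.4147]
```

View pics/w10.png

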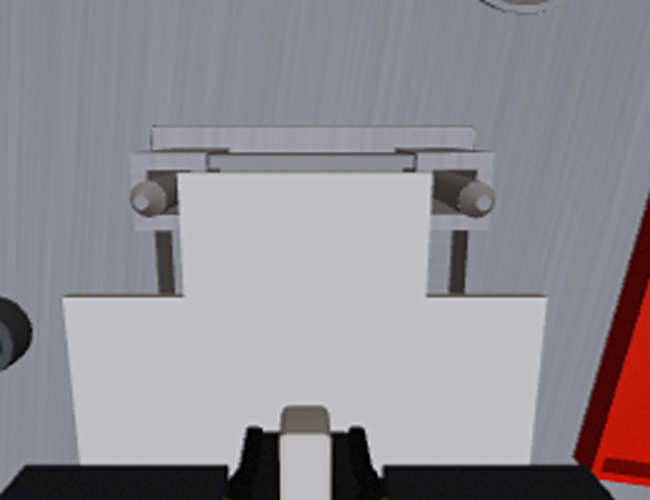

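The view shows the deep tray seated around its posts, with post tips at crop (148,198) and (478,198) and the sheet's arm edges at x=180 and 432. Next I'll compute the offset.

```bash
python3 - <<'E'
from h import *
w=L('w10'); p,y,R,s=pose(); f=lambda u,v:(200+u/2.5,60+v/2.5)
def tool(u,v,zt):
    o,d=ray(w,u,v); o=R.T@(o-p); d=R.T@d; return o+d*(zt-o[2])/d[2]
for q in [(180,172),(432,172),(184,295),(428,295),(64,296),(546,296)]: print('sheet tool',q,tool(*f(*q),.024)[:2])
a,b=onz(w,*f(148,200),.1195),onz(w,*f(479,200),.1195)
d=b-a; yaw=np.arctan2(d[1],d[0]); m=(a+b)/2; print('posts',a,b,np.linalg.norm(d),np.degrees(yaw),'C',m[:2]+.06*np.array([np.sin(yaw),-np.cos(yaw)]))
print('yaw tool',np.degrees(y)-90,'R',R[:,2])
# sleeve outer top corners of deep tray at z .08
for q in [(131,153),(494,153),(135,229),(489,229)]: print(onz(w,*f(*q),.08))
E
```

```text
sheet tool (180, 172) [ 0.0732 -0.0285]
sheet tool (432, 172) [0.0733 0.029 ]
sheet tool (184, 295) [ 0.0445 -0.0291]
sheet tool (428, 295) [0.0446 0.0296]
sheet tool (64, 296) [ 0.0443 -0.0579]
sheet tool (546, 296) [0.0444 0.0579]
posts [0.5591 0.0011 0.1195] [0.6454 0.0141 0.1195] 0.08732179819670151 8.582171439732655 C [ 0.6112 -0.0517]
yaw tool 8.481665913051316 R [-0.0108 -0.0074 -0.9999]
[0.5441 0.0097 0.08  ]
[0.6565 0.0266 0.08  ]
[ 0.5472 -0.0138  0.08  ]
[0.6603 0.0033 0.08  ]
```

```bash
python3 -m jog '[[0.2,0.07,0,0,1],[0.2,0.07,0,0,1],[0,0,0,0,1],[0,0,0,0,1],[0,0.01,0.5,0,1],[0,0.01,0.5,0,1],[0,0.01,0.5,0,1],[0,0.01,0.5,0,1],[0,0,0,0,1],[0,0,0,0,1]]'
python3 - <<'E'
from h import *
st(); plan(0.611,-0.0525,0.104,98.45,7)
E
```

```text
time: 26.85
ee_pos: [0.6109, -0.0522, 0.1448]
eef_rot: [0.653, 0.757, -0.007, -0.002]
ft_force: [-0.1, 0.6, -0.7]
width: 0.0116
t 26.9 [ 0.6109 -0.0522  0.1448] yaw 98.47 tilt 0.80 w 0.0116 F [-0.1242  0.5731 -0.6957]
n 7 row [-0.    0.    0.58  0.  ] |step| 0.58
```

```bash
python3 -m jog '[[0,0.01,0.6,0,1],[0,0.01,0.6,0,1],[0,0.01,0.6,0,1],[0,0.01,0.6,0,1],[0,0.01,0.6,0,1],[0,0.01,0.5,0,1],[0,0.01,0.4,0,1],[0,0,0.2,0,1],[0,0,0,0,1],[0,0,0,0,1]]'
python3 - <<'E'
from h import *
st()
E
```

```text
time: 27.85
ee_pos: [0.6116, -0.0524, 0.1026]
eef_rot: [0.653, 0.757, -0.007, -0.001]
ft_force: [-0.4, 0.4, -1.1]
width: 0.0119
t 27.9 [ 0.6116 -0.0524  0.1026] yaw 98.45 tilt 0.77 w 0.0119 F [-0.3669  0.4016 -1.0988]
```

```bash
python3 -m jog '[[0,0,0.15,0,1],[0,0,0,0,1],[0,0,0,0,0.6],[0,0,0,0,0.6],[0,0,0,0,0.6],[0,0,-1,0,0.6],[0,0,-2,0,0.6],[0,0,-3,0,0.6],[0,0,-3,0,0.6],[0,0,-3,0,0.6]]'
python3 - <<'E'
from h import *
st(); c=snap('wrist'); pickle.dump(c,open('w11.pkl','wb'))
g=c['pixels'].astype(int); m=(g.min(2)>185).astype(np.uint8)
k=max(cv2.findContours(m,0,2)[0],key=cv2.contourArea)[:,0]
P=np.array([onz(c,u,v,.078)[:2] for u,v in k],np.float32); print(cv2.minAreaRect(P),len(k))
plan(0.43,0.32,0.22,85,17)
E
```

```text
time: 28.85
ee_pos: [0.611, -0.0514, 0.2234]
eef_rot: [0.653, 0.757, -0.008, -0.004]
ft_force: [0.5, -0.4, -0.2]
width: 0.0349
t 28.9 [ 0.611  -0.0514  0.2234] yaw 98.48 tilt 1.06 w 0.0349 F [ 0.5419 -0.357  -0.1852]
((0.6115162968635559, -0.05252949893474579), (0.115721695125103, 0.14432013034820557), 8.559704780578613) 55
n 17 row [ 2.23 -1.    0.05  0.01] |step| 2.44
```

```bash
python3 -m jog '[[1.2,-0.5,0,0.01,0.4],[2.3,-1,0,0.01,0.4],[2.5,-1,0,0.01,0.4],[2.5,-1,0,0.01,0.4],[2.5,-1,0,0.01,0.4],[2.5,-1,0,0.01,0.4],[2.5,-1,0,0.01,0.4],[2.5,-1,0,0.01,0.4],[2.5,-1,0,0.01,0.4],[2.5,-1,0,0.01,0.4]]'
python3 - <<'E'
from h import *
plan(0.43,0.30,0.22,85,6)
E
```

```text
time: 29.9
ee_pos: [0.4861, 0.184, 0.2276]
eef_rot: [0.693, 0.72, -0.007, -0.001]
ft_force: [-0.6, -0.9, -1.0]
width: 0.0527
n 6 row [ 1.92 -0.96  0.13  0.02] |step| 2.15
```

```bash
python3 -m jog '[[2,-1,0.1,0.02,0.4],[2,-1,0.1,0.02,0.4],[2,-1,0.1,0.02,0.4],[2,-1,0.1,0.02,0.4],[2,-1,0.1,0.02,0.4],[1.5,-0.8,0.1,0.02,0.4],[0.7,-0.3,0,0.02,0.4],[0,0,0,0,0.4],[0,0,0,0,0.4],[0,0,0,0,0.4]]'
python3 - <<'E'
from h import *
st(); c=snap('wrist'); pickle.dump(c,open('w12.pkl','wb'))
a=c['pixels'][20:260,160:480,::-1]
cv2.imwrite('pics/w12.png',cv2.resize(a,(800,600),interpolation=cv2.INTER_CUBIC))
E
```

```text
time: 30.9
ee_pos: [0.4111, 0.3177, 0.217]
eef_rot: [0.741, 0.672, -0.011, -0.001]
ft_force: [0.6, -0.3, -0.0]
width: 0.0527
t 30.9 [0.4111 0.3177 0.217 ] yaw 84.45 tilt 1.25 w 0.0527 F [ 0.6269 -0.3287 -0.041 ]
```

View pics/w12.png

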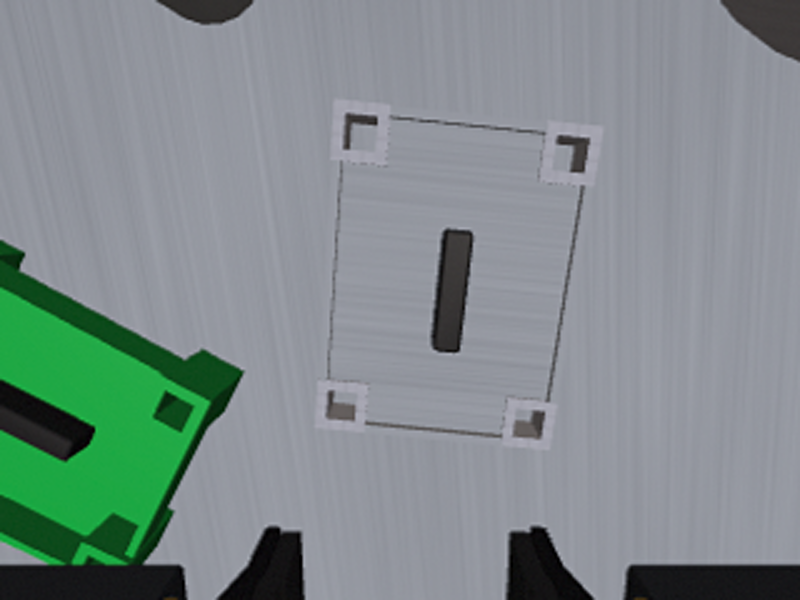

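The shallow tray's sleeve holes are at crop (362,132), (572,153), (528,421) and (342,404), and its grip-top centre is at (452,291).

```bash
python3 - <<'E'
from h import *
w=L('w12'); f=lambda u,v:(160+u/2.5,20+v/2.5); M=[(-.045,.06),(.045,.06),(.045,-.06),(-.045,-.06)]
C,yaw,res=rectfit([onz(w,*f(*q),.032) for q in [(362,132),(572,153),(528,421),(342,404)]],M); print('shallow',C,yaw,res)
g=onz(w,*f(452,291),.060); print('grip',g); print('ends',onz(w,*f(457,232),.06),onz(w,*f(446,350),.06)); print('tri',tri([(w,*f(452,291)),(L('w1'),280.5,45.8)]))
plan(g[0],g[1],0.12,90+yaw,8)
E
```

```text
shallow [0.4341 0.372 ] -11.103895039631176 [0.0005 0.0002 0.0008 0.0001]
grip [0.4335 0.3722 0.06  ]
ends [0.4373 0.3953 0.06  ] [0.4292 0.348  0.06  ]
tri (array([0.4346, 0.3715, 0.0493]), [np.float64(0.0006715001134762756), np.float64(0.0006715001134762857)])
n 8 row [0.72 0.18 1.21 0.01] |step| 1.42
```

```bash
python3 -m jog '[[0.7,0.2,1.2,0.015,0.6],[0.7,0.2,1.2,0.015,0.6],[0.7,0.2,1.2,0.015,0.6],[0.7,0.2,1.2,0.015,0.6],[0.7,0.2,1.2,0.015,0.6],[0.7,0.2,1.2,0.015,0.6],[0.7,0.2,1.2,0.01,0.6],[0.5,0.2,1,0,0.6],[0,0,0,0,0.6],[0,0,0,0,0.6]]'
python3 - <<'E'
from h import *
st(); plan(0.434,0.372,0.06,78.9,4); plan(0.434,0.372,0.12,78.9,3)
E
```

```text
time: 31.95
ee_pos: [0.4391, 0.3632, 0.1179]
eef_rot: [0.777, 0.629, -0.011, 0.002]
ft_force: [-0.4, -0.2, 0.5]
width: 0.035
t 31.9 [0.4391 0.3632 0.1179] yaw 77.97 tilt 1.25 w 0.0350 F [-0.3776 -0.1607  0.4718]
n 4 row [ 0.19 -0.17  1.45 -0.  ] |step| 1.47
n 3 row [ 0.25 -0.22 -0.07 -0.01] |step| 0.35
```

```bash
python3 -m jog '[[0.25,-0.22,0,-0.008,0.6],[0.25,-0.22,0,-0.008,0.6],[0.25,-0.22,0,0,0.6],[0,0,0,0,0.6],[0,0.02,1.4,0,0.6],[0,0.02,1.4,0,0.6],[0,0.02,1.4,0,0.6],[0,0.02,1.2,0,0.6],[0,0,0,0,0.6],[0,0,0,0,0.6]]'
python3 - <<'E'
from h import *
st(); plan(0.434,0.372,0.059,78.9,2)
E
```

```text
time: 32.95
ee_pos: [0.4335, 0.3707, 0.0592]
eef_rot: [0.772, 0.636, -0.011, 0.002]
ft_force: [0.0, -0.3, 0.1]
width: 0.0348
t 33.0 [0.4335 0.3707 0.0592] yaw 78.98 tilt 1.26 w 0.0348 F [ 0.0434 -0.2786  0.1017]
n 2 row [0.07 0.01 0.01 0.  ] |step| 0.07
```

```bash
python3 -m jog '[[0.1,0,0.2,0,0.6],[0,0,0,0,1],[0,0,0,0,1],[0,0,0,0,1],[0,0,0,0,1],[0,0,0,0,1],[0,0,0,0,1],[0,0,0,0,1],[0,0,0,0,1],[0,0,0,0,1]]' 45
python3 - <<'E'
from h import *
st()
E
python3 -m jog '[[0,0,-0.5,0,1],[0,0,-1,0,1],[0,0,-1.5,0,1],[0,0,-2,0,1],[0,0,-2,0,1],[0,0,-2,0,1],[0,0,-2,0,1],[0,0,-2,0,1],[0,0,-1.5,0,1],[0,0,-1,0,1]]'
python3 - <<'E'
from h import *
st(); plan(0.611,-0.0525,0.215,98.45,20)
E
```

```text
time: 33.95
ee_pos: [0.4345, 0.3724, 0.0586]
eef_rot: [0.772, 0.636, -0.009, 0.002]
ft_force: [0.6, -0.3, -0.5]
width: 0.0116
t 34.0 [0.4345 0.3724 0.0586] yaw 78.98 tilt 1.11 w 0.0116 F [ 0.5843 -0.3451 -0.4532]
time: 34.95
ee_pos: [0.4345, 0.3744, 0.2267]
eef_rot: [0.771, 0.637, -0.01, 0.002]
ft_force: [-0.5, 0.6, -2.9]
width: 0.0119
t 35.0 [0.4345 0.3744 0.2267] yaw 79.09 tilt 1.18 w 0.0119 F [-0.5346  0.5915 -2.8723]
n 20 row [-2.12  0.95  0.06 -0.02] |step| 2.32
```

```bash
python3 -m jog '[[-1,0.5,0,-0.01,1],[-2,0.9,0,-0.02,1],[-2.2,1,0,-0.02,1],[-2.2,1,0,-0.02,1],[-2.2,1,0,-0.02,1],[-2.2,1,0,-0.02,1],[-2.2,1,0,-0.02,1],[-2.2,1,0,-0.02,1],[-2.2,1,0,-0.02,1],[-2.2,1,0,-0.02,1]]'
python3 -m jog '[[-2.2,1,0,-0.02,1],[-2.2,1,0,-0.02,1],[-2.2,1,0,-0.02,1],[-2.2,1,0,-0.02,1],[-2.2,1,0,-0.02,1],[-2.2,1,0,-0.02,1],[-2,0.9,0,-0.02,1],[-1,0.5,0,-0.01,1],[0,0,0,0,1],[0,0,0,0,1]]'
python3 - <<'E'
from h import *
st(); plan(0.611,-0.0525,0.205,98.45,4)
E
```

```text
time: 35.95
ee_pos: [0.5058, 0.1585, 0.2368]
eef_rot: [0.7, 0.714, -0.008, 0.001]
ft_force: [0.7, 0.6, -4.5]
width: 0.0122
time: 36.95
ee_pos: [0.5947, -0.0045, 0.2421]
eef_rot: [0.643, 0.766, -0.008, -0.0]
ft_force: [-1.0, 0.3, -4.2]
width: 0.0116
t 37.0 [ 0.5947 -0.0045  0.2421] yaw 99.96 tilt 0.90 w 0.0116 F [-1.0118  0.2785 -4.1969]
n 4 row [-1.25  0.21  0.93  0.01] |step| 1.57
```

```bash
python3 -m jog '[[-0.8,0.2,0.6,0.007,1],[-1.25,0.3,0.9,0.007,1],[-1.25,0.3,0.9,0.007,1],[-1,0.2,0.8,0.005,1],[-0.5,0,0.3,0,1],[0,0,0,0,1],[0,0,0,0,1],[0,0,0,0,1],[0,0,0,0,1],[0,0,0,0,1]]'
python3 - <<'E'
from h import *
st(); c=snap('wrist'); pickle.dump(c,open('w13.pkl','wb')); p,y,R,s=pose()
# predicted hole centres (tool frame, sleeve top 32 mm above underside) vs. dark hole blobs
zt=.0586-.032
def tool(u,v,zt):
    o,d=ray(c,u,v); o=R.T@(o-p); d=R.T@d; return o+d*(zt-o[2])/d[2]
for sy in (-.045,.045):
    q=proj(c,p+R@[.06,sy,zt]); print('pred hole',q)
    u,v=np.round(q).astype(int); print(c['pixels'][v,u-22:u+23,:].mean(1).astype(int)); print(c['pixels'][v-22:v+23,u,:].mean(1).astype(int))
E
```

```text
time: 37.95
ee_pos: [0.612, -0.0511, 0.2043]
eef_rot: [0.653, 0.758, -0.008, -0.001]
ft_force: [0.0, 0.1, -4.3]
width: 0.012
t 38.0 [ 0.612  -0.0511  0.2043] yaw 98.54 tilt 0.91 w 0.0120 F [ 0.0442  0.1014 -4.3484]
pred hole [246.187  151.3467]
[152 166 168 168 168 168 168 169 172 137  84  71  73  71  72  72  73  72
  72  73  74  74  72  68 150 155 151 150 150 151 154 153 150 162 168 169
 168 169 168 169 171 154 120 148 154]
[ 93  92 110 162 163 162 162 161 162 163 166 125  70  67  67  68  69  69
  68  69  70  71  72  73  73  73  72  72  93  96  96  96  95  95  91 131
 168 168 167 167 167 168 168 165 153]
pred hole [397.9949 151.4409]
[152 115 139 166 169 168 169 169 168 169 166 155 149 149 148 149 151 152
 150 154 107  67  62  64  64  63  63  63  61  64  63  64  63  60  83 163
 170 168 168 168 168 169 169 157 150]
[ 92  92 111 170 169 168 168 168 168 169 173 126  70  60  60  61  61  61
  61  60  62  62  62  63  64  63  63  63  83  95  95  95  95  93  90 131
 167 166 165 165 165 165 164 163 153]
```

```bash
python3 -m jog '[[0,-0.04,0.5,0,1],[0,0.01,0.5,0,1],[0,0.01,0.5,0,1],[0,0.01,0.5,0,1],[0,0.01,0.4,0,1],[0,0.01,0.4,0,1],[0,0.01,0.4,0,1],[0,0.01,0.4,0,1],[0,0,0,0,1],[0,0,0,0,1]]'
python3 - <<'E'
from h import *
st(); print(r.read_state()['torque'])
E
```

```text
time: 39.0
ee_pos: [0.6117, -0.051, 0.1647]
eef_rot: [0.652, 0.758, -0.008, -0.001]
ft_force: [0.6, -0.1, -3.4]
width: 0.0117
t 39.0 [ 0.6117 -0.051   0.1647] yaw 98.57 tilt 0.92 w 0.0117 F [ 0.603  -0.1026 -3.4399]
[-0.017  -0.1738 -0.022 ]
```

```bash
python3 -m jog '[[0,0.01,0.4,0,1],[0,0.01,0.4,0,1],[0,0.01,0.4,0,1],[0,0.01,0.4,0,1],[0,0.01,0.4,0,1],[0,0.01,0.3,0,1],[0,0,0.2,0,1],[0,0,0.2,0,1],[0,0,0.2,0,1],[0,0,0,0,1]]'
python3 - <<'E'
from h import *
st(); print(r.read_state()['torque'])
E
```

```text
time: 40.0
ee_pos: [0.6128, -0.051, 0.1395]
eef_rot: [0.652, 0.758, -0.008, 0.001]
ft_force: [-1.3, 0.0, -4.4]
width: 0.0118
t 40.0 [ 0.6128 -0.051   0.1395] yaw 98.58 tilt 0.91 w 0.0118 F [-1.3     0.0025 -4.3994]
[ 0.0544 -0.03   -0.0777]
```

```bash
python3 -m jog '[[0,0,0.15,0,1],[0,0,0.15,0,1],[0,0,0,0,1],[0,0,0,0,0.6],[0,0,0,0,0.6],[0,0,0,0,0.6],[0,0,-1,0,0.6],[0,0,-2,0,0.6],[0,0,-3,0,0.6],[0,0,-3,0,0.6]]'
python3 - <<'E'
from h import *
st(); p,y,R,s=pose(); c=snap('wrist'); pickle.dump(c,open('w14.pkl','wb'))
g=c['pixels'].astype(int).mean(2)
from numpy import cos,sin,radians
a=radians(8.5); Rz=np.array([[cos(a),-sin(a)],[sin(a),cos(a)]])
for sx in (-.045,.045):
    q=proj(c,[*(np.array([.611,-.0525])+Rz@[sx,.06]),.112]); print('pred sleeve top centre',q)
    u,v=np.round(q).astype(int); print(g[v,u-20:u+21].astype(int)); print(g[v-20:v+21,u].astype(int))
E
```

```text
time: 41.0
ee_pos: [0.6126, -0.0497, 0.229]
eef_rot: [0.652, 0.758, -0.009, -0.001]
ft_force: [0.6, -0.6, 0.1]
width: 0.0346
t 41.0 [ 0.6126 -0.0497  0.229 ] yaw 98.60 tilt 1.01 w 0.0346 F [ 0.5842 -0.6488  0.1055]
pred sleeve top centre [271.7193 139.8517]
[154 155 156 153 152 152 152 155 159 165 166 166 167 170 133 115 152 157
 156 158 121 108 109 111 115  76  57  53  64 125 165 167 166 166 169 126
 150 156 155 155 156]
[170 172 175 124  92 111 172 171 170 171 175 133  77  81 129 135 132 131
 127 123 121 113  92  79  78  90  90 154 172 171 170 171 168 155 153 150
 151 154 155 156 155]
pred sleeve top centre [371.6207 140.2244]
[154 154 154 154 154 154 154 154 142 164 168 168 168 172 111  91 102 103
 103 149 156 155 155 132 118  85  64  63  61  85 164 170 168 168 169 157
 151 152 154 152 152]
[168 169 172 119  92  88 174 172 170 170 172 177  72  54  92 134 134 130
 127 147 156 158 157  97  73 100  94 111 173 172 170 170 171 164 155 153
 151 150 152 157 154]
```

```bash
python3 - <<'E'
from h import *
t=L('top0'); f=lambda u,v:(180+u/2.65,120+v/2.65)
C,y,res=rectfit([onz(t,*f(*q),.146) for q in [(580,170),(618,82),(752,137),(718,218)]],[(0,.095),(.125,.095),(.125,-.095),(0,-.095)]); print('housing origin',C,y,res)
print('button',onz(t,*f(675,133),.164))
plan(0.57,-0.46,0.30,65,16)
E
python3 -m jog '[[-1,0.2,-0.3,0.02,0.7],[-2,0.2,-0.5,0.03,0.8],[-2.5,0.3,-0.5,0.03,0.9],[-2.8,0.5,-0.5,0.04,1],[-2.8,0.5,-0.5,0.04,1],[-2.8,0.5,-0.5,0.04,1],[-2.8,0.5,-0.5,0.04,1],[-2.8,0.5,-0.5,0.04,1],[-2.8,0.5,-0.5,0.04,1],[-2.8,0.5,-0.5,0.04,1]]'
python3 - <<'E'
from h import *
st(); plan(0.57,-0.46,0.30,65,6)
E
```

```text
housing origin [ 0.5384 -0.3713] -23.788658071349243 [0.0039 0.0047 0.002  0.0073]
button [ 0.6153 -0.403   0.164 ]
n 16 row [-2.62  0.04 -0.41  0.04] |step| 2.65
time: 42.05
ee_pos: [0.65, -0.3209, 0.2854]
eef_rot: [0.787, 0.617, -0.009, 0.003]
ft_force: [0.1, 0.7, -0.0]
width: 0.0003
t 42.0 [ 0.65   -0.3209  0.2854] yaw 76.27 tilt 1.08 w 0.0003 F [ 0.125   0.7461 -0.0126]
n 6 row [-2.63 -0.53 -0.24  0.03] |step| 2.69
```

```bash
python3 -m jog '[[-2.6,-0.5,-0.2,0.03,1],[-2.6,-0.5,-0.2,0.03,1],[-2.6,-0.5,-0.2,0.03,1],[-2.6,-0.5,-0.2,0.03,1],[-2.2,-0.4,-0.2,0.03,1],[-1.2,-0.3,0,0.02,1],[0,0,0,0,1],[0,0,0,0,1],[0,0,0,0,1],[0,0,0,0,1]]'
python3 - <<'E'
from h import *
st(); c=snap('wrist','w15.png'); pickle.dump(c,open('w15.pkl','wb'))
t=snap('top'); pickle.dump(t,open('top15.pkl','wb')); s=snap('scene'); pickle.dump(s,open('scene15.pkl','wb'))
a=c['pixels'][:,:,::-1]; b=cv2.resize(s['pixels'][195:295,255:385,::-1],(390,300),interpolation=cv2.INTER_CUBIC); d=cv2.resize(t['pixels'][130:250,290:480,::-1],(410,259))
z=np.zeros((300,800,3),np.uint8); z[:,:390]=b; z[:259,390:800]=d
cv2.imwrite('pics/w15c.png',np.vstack([np.pad(a[:290],((0,0),(0,160),(0,0))),z]))
E
```

```text
time: 43.05
ee_pos: [0.5725, -0.463, 0.2915]
eef_rot: [0.844, 0.536, -0.014, 0.0]
ft_force: [0.6, 0.6, 0.5]
width: 0.0004
t 43.0 [ 0.5725 -0.463   0.2915] yaw 64.88 tilt 1.55 w 0.0004 F [0.6037 0.5643 0.4876]
```

View pics/w15c.png

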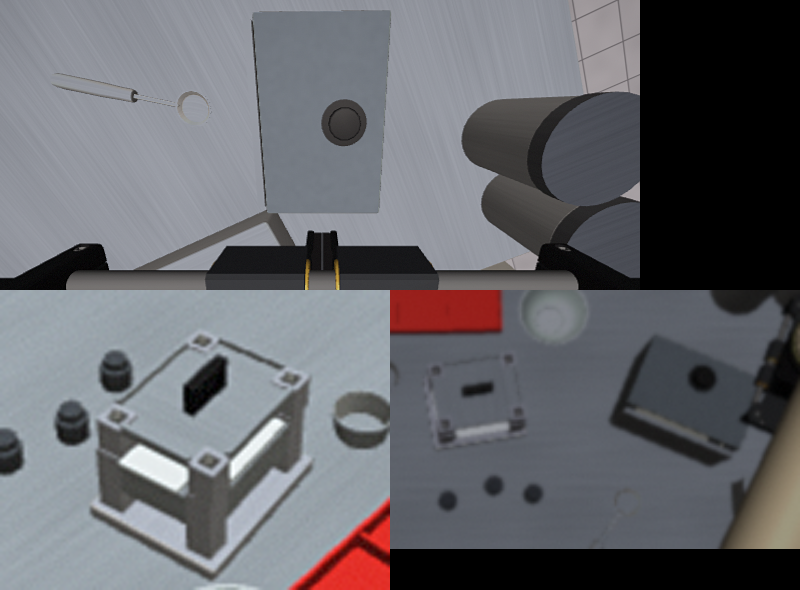

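The lower-left panel shows the stack fully nested: deep tray, flat sheet, shallow tray and post tips. The housing roof corners are at (254,13), (391,11), (379,212) and (268,212), with the button at (344,124).

```bash
python3 - <<'E'
from h import *
w=L('w15'); M=[(0,.095),(.125,.095),(.125,-.095),(0,-.095)]
C,y,res=rectfit([onz(w,*q,.146) for q in [(254,13),(391,11),(379,212),(268,212)]],M); print('housing',C,y,res)
b=onz(w,344,124,.164); print('button',b, tri([(w,344,124),(L('top15'),290+(703-390)*190/410,130+(377-290)*120/259)]), tri([(w,344,124),(L('scene15'),194,305)]))
a=np.radians(y); d=b[:2]-C; print('button in housing',[d@[np.cos(a),np.sin(a)],d@[-np.sin(a),np.cos(a)]])
plan(b[0],b[1],0.24,65,4)
# weights in scene/top
for n in ('top15',):
    c=L(n); g=c['pixels'].astype(int); m=np.zeros((400,640),np.uint8); m[210:240,300:370]=(g[210:240,300:370].max(2)<75)
    for k in cv2.findContours(m,0,2)[0]:
        if cv2.contourArea(k)>8: (u,v),_=cv2.minEnclosingCircle(k); print('weight',onz(c,u,v,.02),u,v)
E
```

```text
housing [ 0.5439 -0.3736] -24.69948102457553 [0.0031 0.003  0.0027 0.0028]
button [ 0.6183 -0.4081  0.164 ] (array([ 0.6189, -0.4094,  0.1476]), [np.float64(3.500248415657067e-05), np.float64(3.5002484156639355e-05)]) (array([ 0.6191, -0.4066,  0.1614]), [np.float64(0.0018402022364448043), np.float64(0.001840202236444821)])
button in housing [np.float64(0.08208480682460823), np.float64(-0.00023871863867687415)]
n 4 row [ 1.74  0.46  1.29 -0.  ] |step| 2.21
weight [ 0.4447 -0.0004  0.02  ] 316.29998779296875 227.3000030517578
weight [ 0.4541 -0.1462  0.02  ] 356.0 224.0
weight [ 0.4702 -0.077   0.02  ] 337.0 220.0
```

```bash
python3 -m jog '[[1.5,0.4,1.2,0,1],[1.8,0.5,2,0,1],[1.8,0.5,2,0,1],[1.5,0.4,2,0,1],[0.5,0,1.2,0,1],[0,0,0,0,1],[0,0,0,0,1],[0,0,0,0,1],[0,0,0,0,1],[0,0,0,0,1]]'
python3 - <<'E'
from h import *
st(); plan(0.6186,-0.408,0.2,None,2)
E
```

```text
time: 44.2
ee_pos: [0.6215, -0.4016, 0.202]
eef_rot: [0.843, 0.537, -0.012, 0.002]
ft_force: [0.0, 0.3, 0.3]
width: 0.0007
t 44.2 [ 0.6215 -0.4016  0.202 ] yaw 64.97 tilt 1.43 w 0.0007 F [0.0036 0.3179 0.3301]
n 2 row [-0.35  0.    0.1   0.  ] |step| 0.36
```

```bash
python3 -m jog '[[-0.35,0,0,0,1],[-0.35,0,0,0,1],[0,0,0,0,1],[0,0,0.6,0,1],[0,0,0.6,0,1],[0,0,0.6,0,1],[0,0,0.5,0,1],[0,0,0.3,0,1],[0,0,0,0,1],[0,0,0,0,1]]'
python3 - <<'E'
from h import *
st()
E
```

```text
time: 45.2
ee_pos: [0.6179, -0.4108, 0.1761]
eef_rot: [0.844, 0.536, -0.012, 0.003]
ft_force: [-0.6, 0.1, 3.4]
width: 0.0005
t 45.2 [ 0.6179 -0.4108  0.1761] yaw 64.86 tilt 1.41 w 0.0005 F [-0.5754  0.0751  3.3708]
```

```bash
python3 -m jog '[[0,0,0.2,0,1],[0,0,0,0,1],[0,0,-1.5,0,1],[0,0,-2,0,1],[0,0,-2,0,1],[0,0,-2,0,0.8],[0,0,-2,0,0.45],[0,0,0,0,0.45],[0,0,0,0,0.45],[0,0,0,0,0.45]]'
python3 - <<'E'
from h import *
st(); c=snap('top'); a=L('top15')
d=np.abs(c['pixels'].astype(int)-a['pixels'].astype(int)).max(2); d[:,440:]=0
m=(d>25).astype(np.uint8)
for k in cv2.findContours(m,0,2)[0]:
    if cv2.contourArea(k)>15: print(cv2.boundingRect(k),cv2.contourArea(k))
a=np.radians(-24.7); C=np.array([.5439,-.3736])
for x,z in ((-.0784,.099),(-.008,.13)): print('rim pred',[proj(c,[*(C+x*np.array([np.cos(a),np.sin(a)])+s*np.array([-np.sin(a),np.cos(a)])),z]) for s in (-.08,.08)])
plan(0.454,-0.146,0.2,-24.7,14)
E
```

```text
time: 46.2
ee_pos: [0.619, -0.4079, 0.2761]
eef_rot: [0.844, 0.537, -0.012, 0.003]
ft_force: [0.5, 0.1, -0.2]
width: 0.0325
t 46.2 [ 0.619  -0.4079  0.2761] yaw 64.91 tilt 1.38 w 0.0325 F [ 0.536   0.1343 -0.2321]
(287, 362, 12, 21) 33.0
(287, 356, 10, 17) 24.5
(330, 346, 10, 12) 41.0
(316, 346, 9, 17) 20.5
(344, 341, 3, 18) 19.0
(370, 337, 43, 16) 113.5
(397, 333, 7, 7) 19.5
(350, 325, 90, 65) 1225.5
(333, 210, 107, 131) 3234.0
(394, 196, 7, 11) 29.0
(401, 189, 35, 20) 228.0
(399, 184, 41, 20) 89.0
(436, 155, 4, 13) 20.0
rim pred [array([435.725 , 224.0272]), array([392.8571, 205.8383])]
rim pred [array([445.7169, 204.2186]), array([402.1861, 185.9345])]
n 14 row [-0.38 -2.42  0.54  0.11] |step| 2.51
```

```bash
python3 -m jog '[[-0.4,-2.4,0,0.11,0.45],[-0.4,-2.4,0.4,0.11,0.45],[-0.4,-2.4,0.4,0.11,0.45],[-0.4,-2.4,0.5,0.11,0.45],[-0.4,-2.4,0.5,0.11,0.45],[-0.4,-2.4,0.5,0.11,0.45],[-0.4,-2.4,0.5,0.11,0.45],[-0.4,-2.4,0.5,0.11,0.45],[-0.4,-2.4,0.5,0.11,0.45],[-0.4,-2.4,0.5,0.11,0.45]]'
python3 - <<'E'
from h import *
st(); plan(0.454,-0.146,0.19,-24.7,4); plan(0.454,-0.146,0.19,-24.7,6)
E
```

```text
time: 47.25
ee_pos: [0.4433, -0.2411, 0.2217]
eef_rot: [1.0, -0.008, -0.015, 0.004]
ft_force: [1.5, 0.5, 1.0]
width: 0.0482
t 47.2 [ 0.4433 -0.2411  0.2217] yaw -0.94 tilt 1.82 w 0.0482 F [1.4781 0.5179 0.962 ]
n 4 row [-0.14 -2.4   0.79  0.1 ] |step| 2.54
n 6 row [-0.12 -1.6   0.53  0.07] |step| 1.69
```

```bash
python3 -m jog '[[-0.1,-1.6,0.5,0.07,0.45],[-0.1,-1.6,0.5,0.07,0.45],[-0.1,-1.6,0.5,0.07,0.45],[-0.1,-1.6,0.5,0.07,0.45],[-0.1,-1.6,0.5,0.07,0.45],[-0.1,-1,0.3,0.06,0.45],[0,0,0,0,0.45],[0,0,0,0,0.45],[0,0,0,0,0.45],[0,0,0,0,0.45]]'
cat >> h.py <<'E'
def weights(c,z=.034,vmax=262,show=True):
    "dark steel weights: top-disc centres and wrist-view blobs"
    g=c['pixels'].astype(int); m=((g.max(2)<105)&(g.min(2)>25)).astype(np.uint8); m[vmax:]=0
    m=cv2.morphologyEx(m,cv2.MORPH_OPEN,np.ones((3,3),np.uint8))
    for k in cv2.findContours(m,0,2)[0]:
        A=cv2.contourArea(k)
        if A<150: continue
        (u,v),rad=cv2.minEnclosingCircle(k); print('blob %.1f %.1f r %.1f A %.0f'%(u,v,rad,A),'foot-plane',onz(c,u,v,.017)[:2])
E
python3 - <<'E'
from h import *
st(); c=snap('wrist'); pickle.dump(c,open('w16.pkl','wb')); weights(c)
for P in ((.454,-.146),(.47,-.078),(.4447,-.0015)): print(proj(c,[*P,.02]))
E
```

```text
time: 48.25
ee_pos: [0.4473, -0.1463, 0.1861]
eef_rot: [0.976, -0.219, -0.019, 0.007]
ft_force: [-1.0, 0.3, 0.1]
width: 0.048
t 48.2 [ 0.4473 -0.1463  0.1861] yaw -25.33 tilt 2.36 w 0.0480 F [-1.0005  0.2936  0.0914]
blob 208.5 232.5 r 16.3 A 562 foot-plane [ 0.448  -0.0008]
blob 258.3 187.3 r 15.4 A 578 foot-plane [ 0.4715 -0.082 ]
blob 317.0 175.0 r 15.3 A 616 foot-plane [ 0.4557 -0.1483]
blob 79.5 168.5 r 12.0 A 285 foot-plane [0.5744 0.083 ]
blob 115.6 175.3 r 26.4 A 496 foot-plane [0.5515 0.0528]
blob 29.5 130.5 r 43.2 A 456 foot-plane [0.6282 0.1018]
blob 637.0 155.0 r 70.0 A 1061 foot-plane [ 0.3211 -0.4835]
blob 201.1 72.6 r 13.6 A 388 foot-plane [ 0.5996 -0.0896]
blob 212.3 74.5 r 24.9 A 482 foot-plane [ 0.5934 -0.0986]
blob 52.1 59.0 r 38.4 A 1510 foot-plane [0.6705 0.0333]
blob 404.0 42.0 r 41.5 A 272 foot-plane [ 0.5393 -0.2824]
blob 606.5 28.8 r 43.4 A 2564 foot-plane [ 0.466  -0.4665]
blob 441.5 28.2 r 38.0 A 1511 foot-plane [ 0.5351 -0.3193]
blob 211.9 50.4 r 57.2 A 844 foot-plane [ 0.6118 -0.1099]
[315.8074 177.8736]
[255.3392 190.7065]
[209.5907 235.6402]
```

```bash
python3 - <<'E'
from h import *
print(pose()[2]); plan(0.4555,-0.147,0.185,-24.7,2)
E
python3 -m jog '[[0.4,0.2,0,0,0.45],[0.4,0.2,0,0,0.45],[0,0,0,0,0.45],[0,0,2,0,0.45],[0,0,2.2,0,0.45],[0,0,2.2,0,0.45],[0,0,2.2,0,0.45],[0,0,2,0,0.45],[0,0,0,0,0.45],[0,0,0,0,0.45]]'
python3 - <<'E'
from h import *
st(); plan(0.4555,-0.147,0.030,None,2); print(pose()[2][:,2])
E
```

```text
[[ 0.9032 -0.4273 -0.0407]
 [-0.4279 -0.9038 -0.0057]
 [-0.0344  0.0225 -0.9992]]
n 2 row [ 0.38 -0.15  0.06 -0.01] |step| 0.42
time: 49.3
ee_pos: [0.4506, -0.1571, 0.0781]
eef_rot: [0.975, -0.22, -0.018, 0.007]
ft_force: [0.4, -0.4, 0.7]
width: 0.0479
t 49.3 [ 0.4506 -0.1571  0.0781] yaw -25.43 tilt 2.17 w 0.0479 F [ 0.4398 -0.3943  0.6682]
n 2 row [ 0.01 -0.56  2.41  0.  ] |step| 2.47
[-0.0374 -0.0064 -0.9993]
```

```bash
python3 -m jog '[[0.1,-0.6,0,0,0.45],[0.1,-0.6,0,0,0.45],[0,0,0,0,0.45],[0,0,0,0,0.45],[0,0,1.4,0,0.45],[0,0,1.4,0,0.45],[0,0,1.4,0,0.45],[0,0,0.4,0,0.45],[0,0,0,0,0.45],[0,0,0,0,0.45]]'
python3 - <<'E'
from h import *
st(); plan(0.4555,-0.147,0.030,None,2)
E
```

```text
time: 50.3
ee_pos: [0.4584, -0.1471, 0.0315]
eef_rot: [0.975, -0.22, -0.015, 0.008]
ft_force: [0.4, -0.6, -0.9]
width: 0.048
t 50.3 [ 0.4584 -0.1471  0.0315] yaw -25.42 tilt 1.92 w 0.0480 F [ 0.401  -0.5848 -0.8921]
n 2 row [-0.13  0.06  0.07  0.  ] |step| 0.16
```

```bash
python3 -m jog '[[-0.2,0,0,0,0.45],[0,0,0,0,1],[0,0,0,0,1],[0,0,0,0,1],[0,0,0,0,1],[0,0,-1,0,1],[0,0,-3,0,1],[0,0,-4,0,1],[0,0,-4,0,1],[0,0,-4,0,1]]' 25
python3 - <<'E'
from h import *
st(); plan(0.4953,-0.3787,0.2,-24.7,10)
E
```

```text
time: 51.3
ee_pos: [0.4587, -0.1437, 0.1956]
eef_rot: [0.975, -0.219, -0.019, 0.007]
ft_force: [1.2, -0.7, -1.2]
width: 0.0313
t 51.3 [ 0.4587 -0.1437  0.1956] yaw -25.37 tilt 2.31 w 0.0313 F [ 1.195  -0.683  -1.1573]
n 10 row [ 1.33  1.97 -0.04 -0.  ] |step| 2.38
```

```bash
python3 -m jog '[[0.7,1,-0.3,0,1],[1.3,2,-0.2,0,1],[1.5,2.2,-0.1,0,1],[1.5,2.2,0,0,1],[1.5,2.2,0,0,1],[1.5,2.2,0,0,1],[1.5,2.2,0,0,1],[1.5,2.2,0,0,1],[1.3,2,0,0,1],[0.7,1,0,0,1]]'
python3 - <<'E'
from h import *
st(); c=snap('wrist'); cv2.imwrite('pics/w17.png',c['pixels'][:,:,::-1]); pickle.dump(c,open('w17.pkl','wb')); print(pose()[2][:,2]); plan(0.4953,-0.3787,0.2,-24.7,4)
C=np.array([.5439,-.3736]); a=np.radians(-24.7); X=np.array([np.cos(a),np.sin(a)]); Y=np.array([-np.sin(a),np.cos(a)])
for n,x,z in (('rim',-.0784,.099),('roof',0,.146)): print(n,[proj(c,[*(C+x*X+s*Y),z]) for s in (-.07,0,.07)])
g=c['pixels'].astype(int).mean(2).astype(int)
for col in (230,260,400): print(col,g[60:270:4,col])
E
```

```text
time: 52.3
ee_pos: [0.4973, -0.3813, 0.2104]
eef_rot: [0.976, -0.217, -0.014, 0.008]
ft_force: [-0.3, 0.5, -0.2]
width: 0.0311
t 52.3 [ 0.4973 -0.3813  0.2104] yaw -25.07 tilt 1.83 w 0.0311 F [-0.2678  0.529  -0.2486]
[-0.031  -0.009  -0.9995]
n 4 row [-0.08 -0.07  0.26 -0.  ] |step| 0.28
rim [array([363.9913, 237.0745]), array([293.0537, 238.0573]), array([221.4674, 239.049 ])]
roof [array([378.8975, 169.3473]), array([284.184 , 170.2487]), array([188.3113, 171.1612])]
230 [127 127 127 127 128 128 127 127 126 127 129 129 129 129 129 128 130 129
 129 128 128 129 129 127 128 129 128 129  39  34  62 129 154 162 157 160
 157 161 159 159 157 161 157 159 157 160 165  18  18  16  15  18  17]
260 [ 60  73  75  73 129 128 128 128 129 130 129 129 128 129 129 129 129 129
 130 130 131 131 129 129 129 129 129 126 154 160 157 160 158 160 156 159
 158 160 158 162 158 161 156 160 156 160 164  15  16  14  44  46  48]
400 [127 127 127 129 130 129 127 127 129 129 130 129 129 129 129 130 129 129
 129 128 129 129 129 129 129 128 127 130 161 165 161 158 158 159 158 157
 158 160 159 159 157 163 158 161 162 159 164  18  19  18  20  17  19]
```

```bash
python3 - <<'E'
from h import *
c=L('w17'); g=c['pixels'].astype(int)
for v in (185,200,215,235): print(v,[tuple(x) for x in g[v,150:460:10].tolist()])
E
```

```text
185 [(154, 157, 165), (157, 161, 169), (157, 161, 169), (157, 161, 169), (160, 163, 172), (158, 161, 170), (41, 40, 39), (41, 41, 39), (151, 156, 152), (156, 160, 157), (156, 159, 156), (154, 158, 155), (155, 157, 155), (155, 158, 155), (154, 157, 154), (155, 158, 155), (156, 158, 157), (157, 160, 157), (157, 161, 158), (158, 161, 159), (159, 162, 160), (94, 96, 93), (59, 59, 56), (159, 162, 169), (154, 157, 166), (154, 156, 165), (153, 156, 164), (87, 85, 81), (98, 96, 95), (159, 162, 171), (161, 164, 173)]
200 [(156, 159, 168), (159, 163, 171), (156, 160, 168), (156, 160, 169), (160, 163, 172), (121, 119, 113), (40, 40, 38), (41, 41, 38), (159, 162, 160), (158, 162, 159), (159, 161, 160), (158, 161, 159), (157, 161, 158), (156, 160, 158), (156, 159, 157), (156, 161, 157), (156, 160, 158), (156, 160, 157), (158, 161, 158), (158, 162, 159), (159, 162, 160), (163, 166, 164), (61, 61, 58), (158, 162, 160), (155, 158, 166), (153, 155, 165), (152, 155, 164), (158, 161, 169), (88, 85, 84), (161, 164, 173), (155, 159, 168)]
215 [(155, 158, 166), (156, 159, 168), (159, 162, 171), (156, 160,
[... 254 characters left out ...]
, (158, 160, 159), (156, 160, 157), (155, 158, 155), (103, 102, 96), (152, 155, 152), (154, 158, 166), (154, 157, 166), (150, 152, 161), (154, 158, 166), (84, 81, 80), (88, 85, 82), (158, 162, 170)]
235 [(154, 158, 166), (160, 163, 172), (159, 162, 170), (155, 159, 167), (159, 163, 171), (155, 159, 158), (156, 159, 156), (155, 159, 156), (155, 158, 156), (155, 158, 156), (155, 158, 156), (155, 158, 156), (155, 159, 156), (162, 165, 163), (12, 13, 13), (39, 38, 38), (48, 48, 47), (85, 88, 97), (82, 86, 95), (31, 31, 32), (14, 14, 14), (9, 5, 9), (152, 156, 153), (152, 156, 153), (156, 159, 168), (156, 160, 168), (155, 159, 167), (155, 158, 167), (156, 159, 167), (88, 84, 82), (153, 156, 164)]
```

The colour scan shows the light bin interior between u≈205 and 380, bounded by dark side walls. The roof edge and rim are where predicted, so the bin is open.

```bash
python3 -m jog '[[0,-0.1,1,0,1],[0,-0.1,1.6,0,1],[0,-0.1,1.6,0,1],[0,-0.1,1.6,0,1],[0,0,1.6,0,1],[0,0,1.6,0,1],[0,0,1,0,1],[0,0,0,0,1],[0,0,0,0,1],[0,0,0,0,1]]'
python3 - <<'E'
from h import *
st(); p=pose()[0]; C=np.array([.5439,-.3736]); d=p[:2]-C; a=np.radians(-24.7); print('in housing',d@[np.cos(a),np.sin(a)],d@[-np.sin(a),np.cos(a)])
E
```

```text
time: 53.35
ee_pos: [0.4993, -0.3696, 0.1054]
eef_rot: [0.977, -0.212, -0.011, 0.007]
ft_force: [0.7, -1.0, 0.6]
width: 0.0311
t 53.4 [ 0.4993 -0.3696  0.1054] yaw -24.52 tilt 1.50 w 0.0311 F [ 0.6538 -1.0439  0.6335]
in housing -0.04221753679976402 -0.015043929744230692
```

```bash
python3 -m jog '[[0,0,0,0,0.45],[0,0,0,0,0.45],[0,0,0,0,0.45],[0,0,0,0,0.45],[0,0,-1,0,0.45],[0,0,-2,0,0.45],[0,0,-2,0,0.45],[0,0,-2,0,0.45],[0,0,-2,0,0.45],[0,0,-1,0,0.45]]'
python3 - <<'E'
from h import *
st(); plan(0.471,-0.081,0.18,-24.7,13)
E
```

```text
time: 54.35
ee_pos: [0.5008, -0.366, 0.21]
eef_rot: [0.977, -0.212, -0.013, 0.005]
ft_force: [0.3, 0.1, -0.1]
width: 0.0478
t 54.4 [ 0.5008 -0.366   0.21  ] yaw -24.44 tilt 1.65 w 0.0478 F [ 0.3107  0.0844 -0.0935]
n 13 row [-1.12 -1.9   0.23  0.  ] |step| 2.22
```

```bash
python3 -m jog '[[-0.8,-1.2,0,0,0.45],[-1.4,-2.2,0.2,0,0.45],[-1.6,-2.7,0.3,0,0.45],[-1.6,-2.7,0.3,0,0.45],[-1.6,-2.7,0.3,0,0.45],[-1.6,-2.7,0.3,0,0.45],[-1.6,-2.7,0.3,0,0.45],[-1.6,-2.7,0.3,0,0.45],[-1.4,-2.4,0.3,0,0.45],[-1,-1.6,0.3,0,0.45]]'
python3 - <<'E'
from h import *
st(); c=snap('wrist'); weights(c); print(pose()[2][:,2]); plan(0.471,-0.081,0.18,-24.7,2); print(proj(c,[.471,-.081,.017]))
E
```

```text
time: 55.35
ee_pos: [0.4602, -0.0757, 0.1766]
eef_rot: [0.977, -0.212, -0.017, 0.006]
ft_force: [-0.6, -0.1, -0.2]
width: 0.0477
t 55.4 [ 0.4602 -0.0757  0.1766] yaw -24.47 tilt 2.05 w 0.0477 F [-0.551  -0.0984 -0.2168]
blob 265.6 221.2 r 15.5 A 576 foot-plane [ 0.4468 -0.0017]
blob 320.3 174.0 r 15.6 A 656 foot-plane [ 0.4712 -0.082 ]
blob 188.5 151.0 r 17.6 A 157 foot-plane [0.5515 0.0337]
blob 163.5 143.5 r 13.0 A 278 foot-plane [0.5688 0.0529]
blob 80.8 91.0 r 13.4 A 233 foot-plane [0.6445 0.0963]
blob 315.5 69.5 r 16.5 A 150 foot-plane [ 0.5675 -0.1207]
blob 105.0 89.5 r 58.5 A 435 foot-plane [0.6359 0.0742]
blob 46.9 72.6 r 35.4 A 1765 foot-plane [0.6708 0.1146]
blob 304.9 38.8 r 14.1 A 283 foot-plane [ 0.5955 -0.1226]
blob 61.0 20.0 r 16.3 A 527 foot-plane [0.6998 0.0726]
blob 551.5 8.9 r 32.7 A 1317 foot-plane [ 0.5243 -0.3406]
blob 503.5 30.0 r 34.2 A 598 foot-plane [ 0.5256 -0.296 ]
blob 162.9 20.7 r 42.5 A 1543 foot-plane [ 0.6618 -0.0107]
[-0.0366 -0.0031 -0.9993]
n 2 row [ 0.69  0.14 -0.2   0.  ] |step| 0.73
[319.6117 174.5094]
```

```bash
python3 -m jog '[[0.5,0,0,0,0.45],[0.7,0,0,0,0.45],[0.7,0,1,0,0.45],[0,0,2,0,0.45],[0,0,2.2,0,0.45],[0,0,2.2,0,0.45],[0,0,2,0,0.45],[0,0,0.8,0,0.45],[0,0,0,0,0.45],[0,0,0,0,0.45]]'
python3 - <<'E'
from h import *
st(); plan(0.471,-0.0815,0.030,None,3); print(pose()[2][:,2])
E
```

```text
time: 56.4
ee_pos: [0.474, -0.086, 0.0637]
eef_rot: [0.977, -0.214, -0.019, 0.006]
ft_force: [-0.0, -0.2, 0.3]
width: 0.0478
t 56.4 [ 0.474  -0.086   0.0637] yaw -24.69 tilt 2.32 w 0.0478 F [-0.0044 -0.2357  0.335 ]
n 3 row [-0.15 -0.1   1.12  0.  ] |step| 1.14
[-0.0404 -0.0027 -0.9992]
```

```bash
python3 -m jog '[[-0.1,-0.25,0,0,0.45],[-0.1,-0.25,0,0,0.45],[0,0,1.2,0,0.45],[0,0,1.2,0,0.45],[0,0,1,0,0.45],[0,0,0,0,0.45],[0,0,0,0,1],[0,0,0,0,1],[0,0,0,0,1],[0,0,0,0,1]]' 25
python3 - <<'E'
from h import *
st()
E
python3 -m jog '[[0,0,-1,0,1],[0,0,-2,0,1],[0,0,-2.5,0,1],[0,0,-2.5,0,1],[0,0,-2.5,0,1],[0,0,-2.5,0,1],[0,0,-2,0,1],[0,0,-1,0,1],[0,0,0,0,1],[0,0,0,0,1]]'
python3 - <<'E'
from h import *
st();plan(0.510,-0.345,0.2,-24.7,10)
E
```

```text
time: 57.4
ee_pos: [0.4759, -0.0821, 0.0309]
eef_rot: [0.977, -0.214, -0.015, 0.007]
ft_force: [-7.6, -0.6, 14.2]
width: 0.0313
t 57.4 [ 0.4759 -0.0821  0.0309] yaw -24.68 tilt 1.93 w 0.0313 F [-7.605  -0.5912 14.1592]
time: 58.4
ee_pos: [0.4786, -0.0806, 0.1907]
eef_rot: [0.977, -0.213, -0.02, 0.007]
ft_force: [-0.8, -0.3, -1.1]
width: 0.0313
t 58.4 [ 0.4786 -0.0806  0.1907] yaw -24.64 tilt 2.42 w 0.0313 F [-0.8291 -0.3356 -1.1411]
n 10 row [ 1.39  2.27 -0.09  0.  ] |step| 2.66
```

```bash
python3 -m jog '[[0.7,1.1,-0.3,0,1],[1.4,2.2,-0.2,0,1],[1.6,2.6,-0.1,0,1],[1.6,2.6,0,0,1],[1.6,2.6,0,0,1],[1.6,2.6,0,0,1],[1.6,2.6,0,0,1],[1.5,2.5,0,0,1],[1.2,1.9,0,0,1],[0.7,1.1,0,0,1]]'
python3 - <<'E'
from h import *
st(); print(pose()[2][:,2]); plan(0.5108,-0.3451,0.2,-24.7,4)
E
```

```text
time: 59.4
ee_pos: [0.5055, -0.3517, 0.1849]
eef_rot: [0.977, -0.213, -0.028, 0.007]
ft_force: [-0.5, 0.6, -1.2]
width: 0.0314
t 59.4 [ 0.5055 -0.3517  0.1849] yaw -24.62 tilt 3.36 w 0.0314 F [-0.4536  0.6143 -1.2332]
[-0.0586 -0.0017 -0.9983]
n 4 row [ 0.05 -0.21 -0.38  0.  ] |step| 0.43
```

```bash
python3 -m jog '[[0.2,-0.3,0,0,1],[0.2,-0.4,0,0,1],[0.2,-0.3,1,0,1],[0,0,1.6,0,1],[0,0,1.6,0,1],[0,0,1.6,0,1],[0,0,1,0,1],[0,0,0,0,1],[0,0,0,0,1],[0,0,0,0,1]]'
python3 - <<'E'
from h import *
st(); p=pose()[0]; C=np.array([.5439,-.3736]); d=p[:2]-C; a=np.radians(-24.7); print('in housing',d@[np.cos(a),np.sin(a)],d@[-np.sin(a),np.cos(a)])
E
```

```text
time: 60.4
ee_pos: [0.5143, -0.3366, 0.1113]
eef_rot: [0.978, -0.208, -0.028, 0.006]
ft_force: [0.3, 1.0, -0.9]
width: 0.031
t 60.4 [ 0.5143 -0.3366  0.1113] yaw -24.06 tilt 3.33 w 0.0310 F [ 0.345   1.0188 -0.8767]
in housing -0.04237128668930263 0.021194408159671177
```

```bash
python3 -m jog '[[0,0,0,0,0.5],[0,0,0,0,0.5],[0,0,0,0,0.5],[0,0,0,0,0.5],[0,0,-1,0,0.5],[0,0,-2,0,0.5],[0,0,-2,0,0.5],[0,0,-2,0,0.45],[0,0,-2,0,0.45],[0,0,-1,0,0.45]]'
python3 - <<'E'
from h import *
st(); plan(0.452,-0.004,0.18,-24.7,16)
E
```

```text
time: 61.4
ee_pos: [0.5202, -0.3362, 0.2186]
eef_rot: [0.978, -0.208, -0.028, 0.005]
ft_force: [-0.1, -0.2, 0.5]
width: 0.0476
t 61.4 [ 0.5202 -0.3362  0.2186] yaw -24.07 tilt 3.30 w 0.0476 F [-0.1355 -0.197   0.5321]
n 16 row [-1.24 -1.72  0.24  0.  ] |step| 2.13
```

```bash
python3 -m jog '[[-0.7,-1,0.1,0,0.45],[-1.4,-2,0.3,0,0.45],[-2,-2.8,0.4,0,0.45],[-2.2,-3.1,0.4,0,0.45],[-2.2,-3.1,0.4,0,0.45],[-2.2,-3.1,0.4,0,0.45],[-2.2,-3.1,0.4,0,0.45],[-2.2,-3.1,0.4,0,0.45],[-2,-2.8,0.4,0,0.45],[-1.2,-1.7,0.2,0,0.45]]'
python3 - <<'E'
from h import *
st(); c=snap('wrist'); weights(c); print(pose()[2][:,2]); plan(0.447,-0.0015,0.18,-24.7,2); print(proj(c,[.447,-.0015,.017]))
E
```

```text
time: 62.4
ee_pos: [0.4469, -0.0108, 0.1806]
eef_rot: [0.977, -0.209, -0.031, 0.007]
ft_force: [-0.0, -0.2, -0.1]
width: 0.0478
t 62.4 [ 0.4469 -0.0108  0.1806] yaw -24.23 tilt 3.69 w 0.0478 F [-0.0406 -0.2188 -0.0733]
blob 312.2 183.1 r 15.7 A 623 foot-plane [ 0.4466 -0.0034]
blob 521.0 190.5 r 46.5 A 259 foot-plane [ 0.3388 -0.2178]
blob 234.0 81.0 r 14.1 A 290 foot-plane [0.5729 0.0224]
blob 119.0 27.0 r 27.2 A 470 foot-plane [0.6547 0.0944]
blob 84.5 25.5 r 35.4 A 1242 foot-plane [0.6681 0.1219]
[-0.0651  0.0005 -0.9979]
n 2 row [-0.1  -0.3   0.02  0.01] |step| 0.32
[310.4707 183.4404]
```

```bash
python3 -m jog '[[0.2,-0.3,0,0,0.45],[0.2,-0.4,0,0,0.45],[0.2,-0.4,0.5,0,0.45],[0,0,1.8,0,0.45],[0,0,2.2,0,0.45],[0,0,2.2,0,0.45],[0,0,2,0,0.45],[0,0,0.8,0,0.45],[0,0,0,0,0.45],[0,0,0,0,0.45]]'
python3 - <<'E'
from h import *
st(); plan(0.4487,-0.0028,0.030,None,3); print(pose()[2][:,2])
E
```

```text
time: 63.45
ee_pos: [0.4505, -0.002, 0.078]
eef_rot: [0.977, -0.211, -0.033, 0.007]
ft_force: [0.7, -0.1, 0.3]
width: 0.0481
t 63.5 [ 0.4505 -0.002   0.078 ] yaw -24.38 tilt 3.86 w 0.0481 F [ 0.6678 -0.0744  0.3343]
n 3 row [-0.04  0.05  1.6   0.  ] |step| 1.6
[-0.0674  0.0009 -0.9977]
```

```bash
python3 -m jog '[[0,0,1.2,0,0.45],[0,0,1.6,0,0.45],[0,0,1.4,0,0.45],[0,0,0.5,0,0.45],[0,0,0,0,0.45],[0,0,0,0,1],[0,0,0,0,1],[0,0,0,0,1],[0,0,0,0,1],[0,0,0,0,1]]' 25
python3 - <<'E'
from h import *
st()
E
python3 -m jog '[[0,0,-1,0,1],[0,0,-2,0,1],[0,0,-2.5,0,1],[0,0,-2.5,0,1],[0,0,-2.5,0,1],[0,0,-2.5,0,1],[0,0,-2,0,1],[0,0,-1,0,1],[0,0,0,0,1],[0,0,0,0,1]]'
python3 - <<'E'
from h import *
st();plan(0.5057,-0.356,0.2,-24.7,13)
E
```

```text
time: 64.45
ee_pos: [0.4515, -0.0025, 0.0327]
eef_rot: [0.977, -0.211, -0.028, 0.006]
ft_force: [1.0, 0.9, -1.2]
width: 0.0313
t 64.5 [ 0.4515 -0.0025  0.0327] yaw -24.45 tilt 3.33 w 0.0313 F [ 0.9785  0.8604 -1.1865]
time: 65.45
ee_pos: [0.4602, -0.0014, 0.2035]
eef_rot: [0.977, -0.21, -0.028, 0.006]
ft_force: [-0.7, 0.2, -0.4]
width: 0.031
t 65.5 [ 0.4602 -0.0014  0.2035] yaw -24.33 tilt 3.26 w 0.0310 F [-0.7275  0.2021 -0.4217]
n 13 row [1.45 2.34 0.03 0.  ] |step| 2.75
```

```bash
python3 -m jog '[[0.7,1.1,-0.2,0,1],[1.4,2.2,-0.1,0,1],[1.9,3,0,0,1],[2,3.3,0,0,1],[2,3.3,0,0,1],[2,3.3,0,0,1],[2,3.3,0,0,1],[2,3.3,0,0,1],[1.6,2.6,0,0,1],[0.8,1.3,0,0,1]]'
python3 - <<'E'
from h import *
st(); print(pose()[2][:,2]); plan(0.5057,-0.356,0.2,-24.7,4)
E
```

```text
time: 66.45
ee_pos: [0.4943, -0.3301, 0.1928]
eef_rot: [0.977, -0.209, -0.037, 0.006]
ft_force: [0.3, 0.3, -0.8]
width: 0.031
t 66.5 [ 0.4943 -0.3301  0.1928] yaw -24.17 tilt 4.26 w 0.0310 F [ 0.2971  0.3282 -0.8237]
[-0.0743  0.0026 -0.9972]
n 4 row [ 0.53  0.47 -0.18  0.  ] |step| 0.73
```

```bash
python3 -m jog '[[0.6,0.35,0,0,1],[0.7,0.45,0,0,1],[0.7,0.45,0,0,1],[0.6,0.35,0,0,1],[0,0,1,0,1],[0,0,2,0,1],[0,0,2,0,1],[0,0,2,0,1],[0,0,1,0,1],[0,0,0,0,1]]'
python3 - <<'E'
from h import *
st(); p=pose()[0]; C=np.array([.5439,-.3736]); d=p[:2]-C; a=np.radians(-24.7); print('in housing',d@[np.cos(a),np.sin(a)],d@[-np.sin(a),np.cos(a)])
E
```

```text
time: 67.45
ee_pos: [0.5095, -0.3521, 0.107]
eef_rot: [0.978, -0.205, -0.035, 0.006]
ft_force: [0.8, -2.4, 4.2]
width: 0.0311
t 67.5 [ 0.5095 -0.3521  0.107 ] yaw -23.76 tilt 4.08 w 0.0311 F [ 0.8495 -2.3868  4.2007]
in housing -0.04026132507498936 0.005136509238075432
```

```bash
python3 -m jog '[[0,0,-1,0,1],[0,0,-2,0,1],[0,0,-2,0,1],[0,0,-2,0,1],[-1,0,-2,0,1],[-1.5,0,-1,0,1],[-1.5,0,0,0,1],[-1,0,0,0,1],[0,0,0,0,1],[0,0,0,0,1]]'
python3 - <<'E'
from h import *
st(); c=snap('wrist'); pickle.dump(c,open('w18.pkl','wb'))
C=np.array([.5439,-.3736]); a=np.radians(-24.7); X=np.array([np.cos(a),np.sin(a)]); Y=np.array([-np.sin(a),np.cos(a)])
P=lambda x,y,z: proj(c,[*(C+x*X+y*Y),z])
for n,x,z in (('rim',-.0784,.099),('roof',0,.146),('hinge',0.005,.02)): print(n,[P(x,y,z) for y in (-.07,0,.07)])
g=c['pixels'].astype(int); m=((g.max(2)<120)&(g[:,:,2]>=g[:,:,0])).astype(np.uint8); 
u0,v0=P(0,.075,.146); u1,v1=P(-.07,-.075,.099); print(u0,v0,u1,v1)
for k in cv2.findContours(m,0,2)[0]:
    x,y,w,h=cv2.boundingRect(k)
    if cv2.contourArea(k)>40 and 100<y<270 and 150<x<420: print((x,y,w,h),cv2.contourArea(k),g[y+h//2,x+w//2])
E
```

```text
time: 68.45
ee_pos: [0.4719, -0.3274, 0.2207]
eef_rot: [0.979, -0.202, -0.033, 0.006]
ft_force: [-0.1, -0.8, -1.6]
width: 0.0311
t 68.5 [ 0.4719 -0.3274  0.2207] yaw -23.41 tilt 3.84 w 0.0311 F [-0.1426 -0.8178 -1.5838]
rim [array([403.4642, 187.1983]), array([331.5142, 186.0259]), array([258.3883, 184.8343])]
roof [array([436.9329, 103.5024]), array([339.3999, 100.984 ]), array([239.6916,  98.4095])]
hinge [array([392.1305,  95.212 ]), array([330.2792,  93.5654]), array([267.561 ,  91.8956])]
232.4843881590557 98.22340327035103 409.7305725793651 178.97111603808975
```

```bash
python3 - <<'E'
from h import *
g=L('w18')['pixels'].astype(int).mean(2)
for v in range(92,200,5): print(v,' '.join('%3d'%x for x in g[v,226:440:7]))
E
```

```text
92 124 124 124 124 123 124 124 125 124 124 125 126 125 125 124 124 125 126 125 123 123 123 123 123 124 123 126 126 125 123 123
97  87  97  98 114 127 129 126 125 124 124 124 124 124 125 124 125 126 126 125 124 124 123 123 124 124 124 125 125 125 124 125
102 159 161 157 116  38  38 155 147 147 136 125 126 114 115 117  83  85  79  84  81  80  85  64 111  59  56  59  66  88  95 109
107 161 159 154 120  38  38 158 155 155 153 152 151 150 149 153  80  85  82  66  69  83  83  82 154  57  57  58  58 118 159 158
112 159 159 157 126  37  37 157 155 156 156 155 154 152 152 157  78  84  81  53  70  83  81  72 155  54  58  58  58 132 159 160
117 159 158 161 117  38  38 156 155 154 153 152 152 151 150 150  81  83  77  30  77  80  84  55 157  81  57  58  57 156 159 157
122 158 161 161 115  37  38 153 153 152 152 151 150 151 151 152 120  82  70 155 121  84  76 158 155 123  58  58  57 112 157 155
127 159 157 159 116  37  39 154 154 155 155 156 157 158 157 157 157 157 157 158 157 159 161 161 159 164  59  58  57 114 155 155
132 159 164 158 118  37  36 157 155 155 155 153 153 153 151 151 151 151 152 15
[... 1013 characters left out ...]
 156 155 154 154 154 154 154 154 154 159  82 154 153 155 157
177 161 162 156 155 124 155 154 154 153 153 153 153 152 152 152 153 152 153 153 154 154 155 155 155 156 157 117 154 155 155 152
182 156 160 153 154 154 154 154 153 153 153 153 154 154 154 153 153 153 153 152 151 151 151 150 151 150 149 151 150 150 156 155
187 163 158 157 158 158 158 159 159 157 157 157 157 156 156 156 155 155 154 154 154 153 153 153 152 152 151 151 151 151 157 154
192 159 160 159 161 163 159 154 156 158 159 159 157 159 158 156 156 155 155 154 153 153 152 152 152 151 151 151 151 151 157 157
197 157 163 161 160 155 153 159 156 164 156 160 159 159 160 163 154 156 156 157 157 156 160 159 157 160 160 156 156 159 157 156
```

The brightness map shows the two dropped weights side by side at bin y≈-0.013 and y≈-0.04. I'll drop the third at y≈+0.033.

```bash
python3 -m jog '[[0.8,-0.35,0,0,1],[1,-0.5,0,0,1],[1.2,-0.6,0,0,1],[1.2,-0.5,1,0,1],[0.8,-0.35,1.8,0,1],[0,0,2.2,0,1],[0,0,2.2,0,1],[0,0,2,0,1],[0,0,0.8,0,1],[0,0,0,0,1]]'
python3 - <<'E'
from h import *
st(); p=pose()[0]; C=np.array([.5439,-.3736]); d=p[:2]-C; a=np.radians(-24.7); print('in housing',d@[np.cos(a),np.sin(a)],d@[-np.sin(a),np.cos(a)])
E
```

```text
time: 69.5
ee_pos: [0.5289, -0.3228, 0.1046]
eef_rot: [0.979, -0.2, -0.036, 0.003]
ft_force: [-0.1, -0.1, -1.0]
width: 0.0312
t 69.5 [ 0.5289 -0.3228  0.1046] yaw -23.18 tilt 4.09 w 0.0312 F [-0.1214 -0.0768 -0.9645]
in housing -0.034856153884245816 0.03984256533311179
```

```bash
python3 -m jog '[[-0.3,0.4,0,0,1],[-0.2,0.4,0,0,1],[0,0,0,0,1],[0,0,0,0,0.6],[0,0,0,0,0.6],[0,0,0,0,0.6],[0,0,0,0,0.58],[0,0,-1,0,0.58],[0,0,-2,0,0.58],[0,0,-2,0,0.58]]'
python3 -m jog '[[0,0,-2,0,0.58],[0,0,-2,0,0.58],[-1,0,-2,0,0.58],[-2,0,0,0,0.58],[-2,0,0,0,0.8],[-1.5,0,0,0,1],[-1,0,0,0,1],[0,0,0,0,1],[0,0,0,0,1],[0,0,0,0,1]]'
python3 - <<'E'
from h import *
st(); c=snap('wrist'); pickle.dump(c,open('w19.pkl','wb'))
C=np.array([.5439,-.3736]); a=np.radians(-24.7); X=np.array([np.cos(a),np.sin(a)]); Y=np.array([-np.sin(a),np.cos(a)])
P=lambda x,y,z: proj(c,[*(C+x*X+y*Y),z])
for n,x,z in (('rim',-.0784,.099),('roof',0,.146),('hinge',-.01,.03)): print(n,[P(x,y,z) for y in (-.07,0,.07)])
g=c['pixels'].astype(int).mean(2); v0=int(P(0,0,.146)[1]); u0=int(P(0,.09,.146)[0])
for v in range(v0-5,v0+100,6): print(v,' '.join('%3d'%x for x in g[v,u0:u0+220:7]))
E
```

```text
time: 70.5
ee_pos: [0.5247, -0.3294, 0.159]
eef_rot: [0.979, -0.201, -0.035, 0.003]
ft_force: [0.6, -0.1, 0.3]
width: 0.0365
time: 71.5
ee_pos: [0.4615, -0.2995, 0.2365]
eef_rot: [0.979, -0.2, -0.03, 0.005]
ft_force: [0.3, -0.6, -0.4]
width: 0.0018
t 71.5 [ 0.4615 -0.2995  0.2365] yaw -23.08 tilt 3.43 w 0.0018 F [ 0.251  -0.6086 -0.3735]
rim [array([422.6391, 163.9747]), array([353.0173, 162.2288]), array([282.3265, 160.4562])]
roof [array([461.4491,  75.319 ]), array([368.3128,  72.0662]), array([273.2503,  68.7461])]
hinge [array([410.2949,  91.7706]), array([349.5257,  89.7694]), array([287.9442,  87.7413])]
67  55  70  89 107 118 124 117 116 118 118 118 118 119 118 120 118 118 119 119 120 118 117 116 115 117 118 118 118 118 118 116 118
73 152 155  37  36  90  35  70 111 111 112 112  71  81  81  46  82  80  80  79 113  78  64  57  59  52  68  85 106 118 121 118 120
79 152 153 152 155 120  32  30 111 112 113 113  79  81  80  67  79  80  79  55  78  72  79  81 112  56  54  54  55  54  94  41  60
85 153 153 152 152 149  45  28 152 152 151 152  81  79  78  67  68  78  64  78  59  78  
[... 1188 characters left out ...]
 151 150 149  53  55  91 150 148 148 145
145 154 153 150 149 150 101 151 151 149 149 148 148 149 150 151 151 151 152 151 152 151 151 149 148 147  64  55 124 149 146 147 148
151 150 156 154 148 148 115 149 150 151 151 153 152 151 150 149 149 150 151 151 152 151 149 149 149 147 133 108 147 147 149 148 150
157 153 156 152 148 148 147 147 148 148 149 150 151 152 153 153 152 152 152 152 151 150 149 149 147 148 148 142 146 146 151 148 145
163 153 156 154 151 151 153 152 153 152 152 152 151 150 150 150 150 149 148 148 147 146 146 145 146 144 145 144 145 144 145 148 150
169 157 153 150 152 154 153 159 154 151 148 153 120 156 154 149 151 150 149 148 147 147 146 147 147 146 145 145 145 146 150 147 151
```

All three weights show side by side in the bin. Next I'll line up in front of the bin to push it shut.

```bash
cat >> h.py <<'E'
def hs():
    p,y,R,s=pose(); C=np.array([.5439,-.3736]); d=p[:2]-C; a=np.radians(-24.7); print('t %.1f'%s['time'],'housing x %.4f y %.4f z %.4f yaw %.1f'%(d@[np.cos(a),np.sin(a)],d@[-np.sin(a),np.cos(a)],p[2],np.degrees(y)),'zaxis',R[:,2],'F',s['ft_force'])
E
python3 - <<'E'
from h import *
hs(); plan(.4261,-.3305,.2365,-24.7,4)
E
python3 -m jog '[[-0.4,0.7,0,0.005,1],[-0.7,1.1,0,0.005,1],[-0.7,1.1,0,0.005,1],[-0.4,0.8,0,0.005,1],[0,0,0.5,0,1],[0,0,1,0,1],[0,0,1,0,1],[0,0,0.5,0,1],[0,0,0,0,1],[0,0,0,0,1]]'
python3 - <<'E'
from h import *
hs()
E
```

```text
t 71.5 housing x -0.1058 y 0.0329 z 0.2364 yaw -23.1 zaxis [-0.0599  0.0024 -0.9982] F [-0.6442  0.4025  0.6204]
n 4 row [-0.5   1.07 -0.    0.01] |step| 1.18
time: 72.55
ee_pos: [0.4214, -0.3268, 0.204]
eef_rot: [0.977, -0.211, -0.031, 0.004]
ft_force: [0.3, -0.5, -0.6]
width: 0.0003
t 72.5 housing x -0.1309 y -0.0087 z 0.2040 yaw -24.4 zaxis [-0.0622  0.0046 -0.9981] F [ 0.2916 -0.4953 -0.6314]
```

```bash
python3 -m jog '[[0.1,0,1,0,1],[0.1,0,2,0,1],[0.1,0,2,0,1],[0.1,0,2,0,1],[0.1,0,2,0,1],[0.1,0,1.5,0,1],[0.1,0,0.6,0,1],[0,0,0,0,1],[0,0,0,0,1],[0,0,0,0,1]]'
python3 - <<'E'
from h import *
hs()
E
```

```text
time: 73.55
ee_pos: [0.4233, -0.3291, 0.088]
eef_rot: [0.977, -0.209, -0.029, 0.005]
ft_force: [0.4, -0.6, 0.3]
width: 0.0006
t 73.5 housing x -0.1282 y -0.0100 z 0.0880 yaw -24.2 zaxis [-0.0583  0.0025 -0.9983] F [ 0.3568 -0.6294  0.3088]
```

```bash
python3 -m jog '[[0.8,0,0,0,1],[1,0,0,0,1],[1,0,-0.2,0,1],[1,0,-0.4,0,1],[1,0,-0.5,0,1],[1,0,-0.5,0,1],[1,0,-0.5,0,1],[0.8,0,-0.4,0,1],[0.5,0,-0.2,0,1],[0,0,0,0,1]]'
python3 - <<'E'
from h import *
hs()
E
```

```text
time: 74.55
ee_pos: [0.4926, -0.3614, 0.1166]
eef_rot: [0.976, -0.211, -0.046, 0.002]
ft_force: [-4.0, 2.4, 1.5]
width: 0.0006
t 74.5 housing x -0.0517 y -0.0104 z 0.1166 yaw -24.5 zaxis [-0.0904  0.0151 -0.9958] F [-4.0002  2.4466  1.4556]
```

```bash
python3 -m jog '[[0.6,0,-0.3,0,1],[0.6,0,-0.3,0,1],[0.6,0,-0.2,0,1],[0.6,0,0,0,1],[0.5,0,0,0,1],[0.4,0,0,0,1],[0,0,0,0,1],[0,0,0,0,1],[0,0,0,0,1],[0,0,0,0,1]]'
python3 - <<'E'
from h import *
hs()
E
```

```text
time: 75.55
ee_pos: [0.5215, -0.3749, 0.1207]
eef_rot: [0.976, -0.212, -0.052, 0.001]
ft_force: [-3.4, 1.9, 1.8]
width: 0.0008
t 75.5 housing x -0.0198 y -0.0106 z 0.1207 yaw -24.6 zaxis [-0.1023  0.0206 -0.9945] F [-3.4368  1.9109  1.8455]
```

Nearly shut. I'll push on in small steps until the force rises.

```bash
python3 -m jog '[[0.3,0,0,0,1],[0.3,0,0,0,1],[0.3,0,0,0,1],[0,0,0,0,1],[0,0,0,0,1],[0,0,0,0,1],[0,0,0,0,1],[0,0,0,0,1],[0,0,0,0,1],[0,0,0,0,1]]'
python3 - <<'E'
from h import *
hs()
E
```

```text
time: 76.55
ee_pos: [0.5234, -0.3758, 0.121]
eef_rot: [0.975, -0.212, -0.06, -0.001]
ft_force: [-3.3, 1.3, 1.4]
width: 0.0003
t 76.5 housing x -0.0178 y -0.0105 z 0.1210 yaw -24.7 zaxis [-0.1164  0.0277 -0.9928] F [-3.3241  1.2854  1.3925]
```

```bash
python3 -m jog '[[0.6,0,0,0,1],[0.6,0,0,0,1],[0.6,0,0,0,1],[0.6,0,0,0,1],[0,0,0,0,1],[0,0,0,0,1],[0,0,0,0,1],[0,0,0,0,1],[0,0,0,0,1],[0,0,0,0,1]]'
python3 - <<'E'
from h import *
hs()
E
```

```text
time: 77.55
ee_pos: [0.5232, -0.3757, 0.1215]
eef_rot: [0.973, -0.213, -0.089, -0.008]
ft_force: [-4.7, 2.1, 1.6]
width: 0.0005
t 77.5 housing x -0.0180 y -0.0105 z 0.1215 yaw -24.9 zaxis [-0.1693  0.054  -0.9841] F [-4.6725  2.078   1.5858]
```

```bash
python3 -m jog '[[-0.5,0,0,0,1],[-0.5,0,0,0,1],[-0.5,0,0,0,1],[0,0,0,0,1],[0,0,0,0,1],[0,0,0,0,1],[0,0,0,0,1],[0,0,0,0,1],[0,0,0,0,1],[0,0,0,0,1]]'
python3 - <<'E'
from h import *
hs(); p,y,R,s=pose(); print(R)
c=snap('wrist'); pickle.dump(c,open('w20.pkl','wb')); t=snap('top'); pickle.dump(t,open('top20.pkl','wb'))
C=np.array([.5439,-.3736]); a=np.radians(-24.7); X=np.array([np.cos(a),np.sin(a)]); Y=np.array([-np.sin(a),np.cos(a)])
for n,x,z in (('shut rim',-.008,.13),('roof',0,.146),('open rim',-.0784,.099)): print(n,[proj(t,[*(C+x*X+y*Y),z]) for y in (-.07,0,.07)])
E
```

```text
time: 78.55
ee_pos: [0.511, -0.3696, 0.1246]
eef_rot: [0.973, -0.213, -0.086, -0.008]
ft_force: [1.3, 0.7, -0.2]
width: 0.0004
t 78.5 housing x -0.0316 y -0.0101 z 0.1246 yaw -24.8 zaxis [-0.1639  0.0516 -0.9851] F [ 1.2876  0.7478 -0.2226]
[[ 0.8943 -0.4164 -0.1639]
 [-0.4138 -0.9089  0.0516]
 [-0.1705  0.0216 -0.9851]]
shut rim [array([442.9763, 203.0675]), array([423.8669, 195.041 ]), array([404.887, 187.069])]
roof [array([445.331 , 200.1326]), array([426.0154, 192.033 ]), array([406.8321, 183.9889])]
open rim [array([433.0264, 222.8822]), array([414.2089, 214.8979]), array([395.5172, 206.9669])]
```

The force dropped to about 0 after a 14 mm retreat and the bin did not follow, so it looks latched. I'll move clear and check in pictures.

```bash
python3 -m jog '[[-1,0,0,0,1],[-1.5,0,-0.5,0,1],[-1.5,0,-1,0,1],[-1.5,0,-2,0,1],[-1,0,-2,0,1],[0,0,-2,0,1],[0,0,-2,0,1],[0,0,-2,0,1],[0,0,-1,0,1],[0,0,0,0,1]]'
python3 -m jog '[[-1,1,-1,0,1],[-2,2,-1,0,1],[-2,3,-1,0,1],[-2,3,-1,0,1],[-2,3,0,0,1],[-2,3,0,0,1],[-1,2,0,0,1],[0,0,0,0,1],[0,0,0,0,1],[0,0,0,0,1]]'
python3 - <<'E'
from h import *
st(); t=snap('top'); s=snap('scene'); pickle.dump(t,open('topF.pkl','wb'))
for n,c in (('top',t),('scene',s)):
    a=L(n+'0')['pixels'].astype(int); d=np.abs(c['pixels'].astype(int)-a).max(2)
    m=(d>30).astype(np.uint8)
    for k in cv2.findContours(cv2.dilate(m,np.ones((3,3))),0,2)[0]:
        if cv2.contourArea(k)>30: print(n,cv2.boundingRect(k))
A=cv2.resize(s['pixels'][115:385,130:450,::-1],(474,400),interpolation=cv2.INTER_CUBIC)
B=cv2.resize(t['pixels'][100:320,190:490,::-1],(300*18//10*6//10,237)); B2=np.zeros((400,324,3),np.uint8); B2[:237]=B
cv2.imwrite('pics/final.png',np.hstack([A,B2]))
E
```

```text
time: 79.65
ee_pos: [0.4657, -0.3459, 0.2639]
eef_rot: [0.973, -0.214, -0.087, -0.008]
ft_force: [0.2, -0.0, -0.4]
width: 0.0004
time: 80.65
ee_pos: [0.2772, -0.4561, 0.3273]
eef_rot: [0.972, -0.216, -0.092, -0.01]
ft_force: [0.2, 0.0, -0.4]
width: 0.0006
t 80.7 [ 0.2772 -0.4561  0.3273] yaw -25.12 tilt 10.66 w 0.0006 F [ 0.2041  0.0457 -0.4351]
top (301, 366, 18, 34)
top (286, 348, 23, 33)
top (311, 339, 24, 26)
top (204, 228, 18, 8)
top (312, 222, 10, 11)
top (351, 219, 11, 11)
top (333, 215, 10, 11)
top (262, 215, 43, 36)
top (313, 211, 308, 189)
top (410, 186, 25, 13)
top (311, 184, 43, 19)
top (322, 171, 18, 10)
top (307, 165, 7, 12)
top (231, 162, 45, 37)
top (341, 160, 6, 11)
scene (249, 240, 15, 18)
scene (272, 190, 88, 96)
scene (359, 183, 64, 54)
scene (341, 155, 55, 35)
scene (173, 133, 9, 9)
scene (176, 80, 54, 63)
scene (144, 62, 30, 49)
scene (198, 60, 9, 17)
scene (0, 20, 104, 199)
scene (37, 4, 9, 9)
scene (136, 0, 65, 62)
scene (111, 0, 25, 16)
scene (0, 0, 19, 12)
```

View pics/final.png

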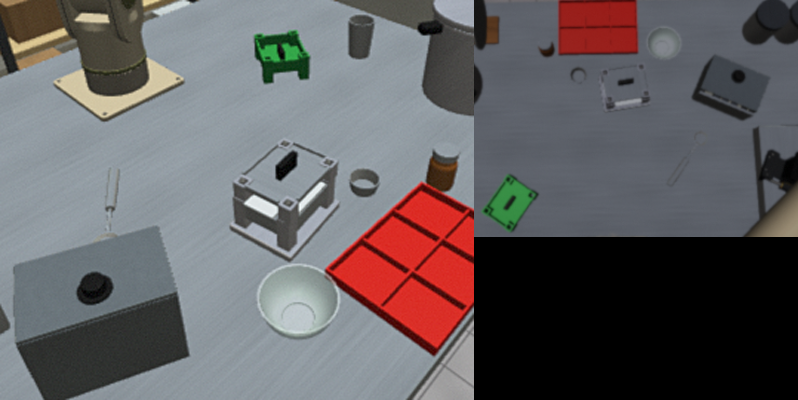

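The scene shows the nested stack, the closed bin and the bystanders unmoved. One small difference remains at top (410,186), on the bin's front edge, so I'll compare brightness profiles across that edge.

```bash
python3 - <<'E'
from h import *
a,b=L('top0'),L('topF'); C=np.array([.5439,-.3736]); an=np.radians(-24.7); X=np.array([np.cos(an),np.sin(an)]); Y=np.array([-np.sin(an),np.cos(an)])
xs=np.arange(-.05,.03,.004)
for y in (-.08,-.06,-.04,-.02,0,.02,.04,.06,.08):
    pts=np.array([proj(a,[*(C+x*X+y*Y),.13]) for x in xs],np.float32)
    for n,c in (('0',a),('F',b)):
        g=c['pixels'].mean(2).astype(np.float32); v=cv2.remap(g,pts[:,:1].copy(),pts[:,1:].copy(),cv2.INTER_LINEAR).ravel(); print('%5.2f'%y,n,v.astype(int))
E
```

```text
-0.08 0 [100 100 100 101  99  90  67  44  38  61  81  69  42  42  62  69  69  69
  70  69]
-0.08 F [ 99  99  98 100  97  88  67  43  37  56  78  66  41  43  62  68  69  69
  69  69]
-0.06 0 [100  93  61  34  27  26  27  27  35  62  83  67  40  42  61  69  69  68
  69  69]
-0.06 F [99 91 60 34 26 26 26 27 33 58 79 66 39 41 61 68 68 68 68 68]
-0.04 0 [98 91 66 38 27 26 26 26 34 62 87 96 91 76 68 69 70 69 69 69]
-0.04 F [97 90 65 38 28 27 27 26 34 61 86 93 87 72 68 68 68 68 68 68]
-0.02 0 [98 90 63 36 27 27 25 27 34 63 89 96 91 74 66 67 68 68 68 69]
-0.02 F [97 89 62 35 27 26 26 27 33 61 84 72 48 44 57 66 68 69 69 68]
 0.00 0 [98 91 62 35 27 27 27 27 37 65 90 97 89 73 67 69 69 69 71 70]
 0.00 F [97 90 61 34 26 26 26 27 35 62 86 78 56 49 60 67 68 69 67 68]
 0.02 0 [96 87 60 35 27 26 26 26 36 68 91 98 92 75 69 70 71 69 71 70]
 0.02 F [96 86 60 35 27 26 26 26 35 64 87 81 62 52 62 68 69 69 69 70]
 0.04 0 [98 87 60 34 27 27 27 26 35 66 94 98 95 81 71 70 70 71 69 70]
 0.04 F [97 87 61 35 26 26 26 26 30 57 86 78 52 45 61 68 69 69 69 68]
 0.06 0 [99 93 64 34 28 27 27 26 33 59 89 98 94 82 71 69 69 71 70 70]
 0.06 F [98 92 64 34 27 27 26 28 32 58 86 96 93 80 70 68 69 69 69 70]
 0.08 0 [99 93 67 39 28 27 27 27 34 61 85 79 55 49 59 67 68 69 69 68]
 0.08 F [98 92 66 37 27 26 27 26 34 60 84 77 54 49 58 66 67 67 67 67]
```

The front panel edge is where it was at the start, when the bin was latched. Only the slot behind it is darker, at places where the weights now lie. I'm handing in.

```bash
python3 -c "
from bench import r
print(r.close_job())"
```

```text
the job is handed in; nothing more can be done
None
```

The job is handed in at about 81 s of the 210 s allowed. I lowered the deep tray over the posts, laid the separator sheet flat on it and lowered the shallow tray on top. Then I pressed the button, put all three weights into the bin and pushed it shut.

**Last checks:**
- **Trays and sheet:** The final scene picture shows the stack fully nested. The sheet measured 0.5 mm from the carrier's centre and 0.1° from its yaw before the shallow tray went on.
- **Bin:** It stayed shut when I backed off, with the push force gone. Its front edge in the top view matches the starting picture, when it was latched. I had no direct reading of the latch or the bin's tilt.
- **Weights:** All three were seen inside the bin before I shut it, and the table spots where they stood are now empty.
- **Other things:** Comparing the final pictures with the starting ones showed no change at any of the other kitchen things.

**What went less well:**
- **Tool tilt:** It drifted to about 2–4° during the weight moves and to about 10° during the last push. I could not correct this with the moves available.
- **Sheet grasp force:** One reading of 14 N came up while gripping the second weight, well under the limits.
- **Third weight:** It touched something, probably one already in the bin, at the first drop point. I moved it to a free spot before letting go.

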